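Put two stock pieces away through the showcase's sprung flap

ROBOT

A 6-joint arm with a two-finger parallel gripper is mounted at the origin on the work surface. World frame = base frame: x ahead of the robot, y to its left, z up, the work surface at z = 0. Lengths are in m, angles in rad, forces in N, time in s.
With the tool pointing down it reaches from about 0.375 to 0.9 m from the base axis. Payload 3.1 kg.
Tool frame: the origin (TCP) lies at the very end of the fingers, on their centre line; the grasp point (between the pads) lies 19 mm behind it (hold_point_z is the distance from the TCP to the grasp point, in m); z points along the fingers, x is the direction in which the jaws open and shut, and the axes are right-handed (so a half turn about z gives the same grasp; the last joint's range is limited). The gripper opens to 87 mm and grips with 3 to 60 N. Pads are 19 mm wide; open, the fingers measure 117 mm over their backs; the gripper's body (75 mm by 190 mm) begins 51 mm behind the grasp point.
Start: joints at [-1.508, 0.527, 1.433, -0, 1.181, -0.178], TCP at [0.149, -0.607, 0.192] pointing down, gripper open.
Joint ranges: [-3.08, 3.08], [-0.75, 2.2], [0.22, 2.44], [-1.43, 4.57], [0, 2.65], [-2.85, 2.85]. Speed limits (rad/s): [2.79, 2.79, 3.14, 3.14, 3.14, 3.14].

INTERFACE

Orientations are given as a unit quaternion [x, y, z, w].
In Python, from rig import * gives the robot as it stands.
- The arm moves only by the tool carry_out, never from a script. Its argument "deltas" is a list of rows, each a list of 7 numbers: the closure, from -1 (fully open) to 1 (shut), then the shift along the tool's x, y, z in units of 25 mm (1.0 is 25 mm), then the turn, a rotation vector about the tool's x, y, z in degrees. In form: [[jaw, x, y, z, rx, ry, rz], ...]. A call has 1 to 8 rows; each row is the pose to reach, as a shift and turn from the pose commanded when the call began, along the tool's axes at that moment; what a row does not reach only later rows make up. A row lasts 1/10 s, in which the tool goes at most 50 mm and 8.59 degrees, less where a joint would pass 70% of its speed; a pose out of reach is approached as far as the arm can. A call with a gripper value outside its range is refused whole. The fingers move at their own pace and stop on an object; "force" is the grip in N (left out, the last holds). Time passes only in rows, so rows that repeat a pose let the fingers close. It gives the time, the measured TCP pose, the force and the opening at its end, in the units of the state.
- get_obs(): the state, without advancing time (a new reading comes with each control period).
- camera(name): name is "side" or "top"; returns (picture, depth): 384x512x3 uint8, red, green, blue; 384x512 float32, m along the optical axis (not along the pixel's ray), 0 where there is no reading.
- camera_info(name): a dict with "mtx" (3x3 intrinsics, pixels), "origin" and "rotation" of the camera in the world. Camera axes: x right, y down, z forward; pixel columns grow to the right and rows downward; lengths in m; the calibration is good to about 2 mm. A picture is of the moment at which its call begins. camera_info takes no time and is no camera call.
- hand_in(): hands the job in, once; it reports no verdict.
Trained networks look in the newest picture that a camera, given by its name, has taken for a name from the list of things; names that differ only in an ending like _2 or _b are one class to them, and where a whole thing is asked for, a point or a joint stands for the part that bears it (a point fixed in the world has none). Each returns a list of dicts, best first, with "score" (0 to 1); they miss things now and then, are a little off and sometimes report something else, mostly with a low value. They report only what shows in the picture. A call takes as long as a camera call.
- spot_in(camera, target): "pixel" ([row, column] in pixels, amid what is visible of it).
The state is a dict: "time": time; "q": joint angles; "joint_velocities": joint speeds; "joint_torque": joint torques, N m; "position": TCP position; "tool_rot": TCP orientation; "ft_force": force on the tool from outside, world axes, zero at the start; "moment": the same for the moment, N m; "grip_width": finger opening in m.
Only numpy, scipy, OpenCV 4.12 (cv2) and the standard library are available. Lean on these libraries where they do the work, as an engineer would, in place of code of your own. Each camera call takes 0.05 s, during which the arm holds its last target.

TASK

Put the bangle roll and the closed gift box away in the countertop showcase, one on each side of the ring block already inside: push each piece in through the sprung flap, set it down (not dropped) flat on the case floor, pointing front to back and with its middle under the fixed roof, and let the flap swing fully shut behind it before you bring the next. Either piece may go first and to either side; leave the ring block, the T-bar stand and the carton where they are.

Things in the scene. Friction and masses are not known exactly. Their poses are not given: they have to be found in the camera images.
- showcase: Fixed showcase, 280 mm deep (x, front at -x), 420 wide (y), 227 high; origin: centre of underside. Timber sides (inner y +-202), floor z 8, clear front lip (x -141 to -131, top z 107), clear back (inner x 135), clear fixed roof only over x -25 to 140 (underside z 222). Sole way in: the 45 degree opening from lip to roof edge, closed by the flap; under the roof a tool must lean, wrist to the front.
- flap (a joint): Clear flap's angle, rad: 0 shut, grows inward and down; 0.79 hangs straight down, 1.9 its limit. 158 mm long, 390 wide, 4 to 7 thick, hinged along the roof's front edge (showcase x -25, z 222); opens inward only. A light spring shuts it in about a second: 0.5 N at the edge starts it, 2 N holds it open, so a piece in the gripper can push it. Lowest edge z 64: clears pieces 47 tall.
- flap_edge (a point): Middle of the flap's free (lower, when shut) edge.
- bangle_roll: To put away. Black felt D-section bar, 120 mm long (its x), 47 wide (y), 47 high, rounded top, flat foot, with three thin metal bangles near each end; the middle 50 mm is bare and can be gripped across the 47 mm width. About 0.2 kg. Origin: centre of its underside, z up. Either end may go in first.
- gift_box: To put away. Closed black presentation box with a thin brass line round its middle, 100 mm long (its x), 60 wide (y), 44 high; grip across the 60 mm width. About 0.2 kg; does not open. Origin: centre of its underside, z up. Either end may go in first.
- ring_block: Bystander inside the showcase: stepped black block with small rings in its top, 100 mm (x) by 50 (y) by 44 high, about midway across the case. Loose, 0.5 kg. Origin: centre of its underside.
- tbar_stand: Bystander: T-shaped bracelet stand, wooden base 80 (x) by 100 (y) by 12 mm, thin post, felt crossbar 38 thick and 150 long along y, top at 171 mm. Loose. Origin: centre of its underside.
- carton: Bystander: brown card carton with a lid, 80 x 80 x 56 mm. Loose. Origin: centre of its underside.
- pad: Grey felt-covered board, fixed, 340 (x) by 380 (y) by 6 mm thick, on which the two pieces, the stand and the carton stand. Origin: centre of its underside.

How it is judged:
On the way, in this order (a step that is already met when the one before it is completed fails the run):
1. a first piece is passed in under the roof with the flap held open (value of joint flap above 0.4 rad and ((x of bangle_roll in the frame of showcase between -0.025 and 0.09 m and z of bangle_roll in the frame of showcase between 0 and 0.05 m and y of bangle_roll in the frame of showcase between -0.19 and 0.19 m) or (x of gift_box in the frame of showcase between -0.025 and 0.09 m and z of gift_box in the frame of showcase between 0 and 0.05 m and y of gift_box in the frame of showcase between -0.19 and 0.19 m))), for 0.1 s.
2. that piece stands flat in the case, let go, and the flap has swung shut behind it (value of joint flap below 0.06 rad and ((x of bangle_roll in the frame of showcase between -0.025 and 0.09 m and z of bangle_roll in the frame of showcase between 0 and 0.05 m and y of bangle_roll in the frame of showcase between -0.19 and 0.19 m and z of bangle_roll in the frame of showcase below 0.013 m and angle between bangle_roll's own z axis and vertical below 0.07 rad and angle between the x axis of bangle_roll and the x axis of showcase, either way round below 0.26 rad and linear speed of bangle_roll below 0.02 m/s and contact force between the fingers and bangle_roll below 0.2 N) or (x of gift_box in the frame of showcase between -0.025 and 0.09 m and z of gift_box in the frame of showcase between 0 and 0.05 m and y of gift_box in the frame of showcase between -0.19 and 0.19 m and z of gift_box in the frame of showcase below 0.013 m and angle between gift_box's own z axis and vertical below 0.07 rad and angle between the x axis of gift_box and the x axis of showcase, either way round below 0.26 rad and linear speed of gift_box below 0.02 m/s and contact force between the fingers and gift_box below 0.2 N))), for 0.2 s.
3. the second piece is passed in under the roof with the flap held open (value of joint flap above 0.4 rad and x of bangle_roll in the frame of showcase between -0.025 and 0.09 m and z of bangle_roll in the frame of showcase between 0 and 0.05 m and y of bangle_roll in the frame of showcase between -0.19 and 0.19 m and x of gift_box in the frame of showcase between -0.025 and 0.09 m and z of gift_box in the frame of showcase between 0 and 0.05 m and y of gift_box in the frame of showcase between -0.19 and 0.19 m), for 0.1 s.
At the end, for the whole second after the job is handed in: Both pieces at rest on the showcase floor, flat (4 deg), front-to-back within 15 deg, middles under the fixed roof, one each side of the ring block (30 mm or more off its middle); flap shut (under 0.06 rad); ring block moved under 15 mm, stand and carton under 25 mm, stand upright (value of joint flap below 0.06 rad and x of bangle_roll in the frame of showcase between -0.025 and 0.09 m and z of bangle_roll in the frame of showcase between 0 and 0.05 m and y of bangle_roll in the frame of showcase between -0.19 and 0.19 m and z of each of bangle_roll, gift_box in the frame of showcase below 0.013 m and angle between each of bangle_roll, gift_box's own z axis and vertical below 0.07 rad and angle between the x axis of each of bangle_roll, gift_box and the x axis of showcase, either way round below 0.26 rad and linear speed of each of bangle_roll, gift_box below 0.02 m/s and x of gift_box in the frame of showcase between -0.025 and 0.09 m and z of gift_box in the frame of showcase between 0 and 0.05 m and y of gift_box in the frame of showcase between -0.19 and 0.19 m and ((y of bangle_roll in the frame of ring_block above 0.03 m and y of gift_box in the frame of ring_block below -0.03 m) or (y of bangle_roll in the frame of ring_block below -0.03 m and y of gift_box in the frame of ring_block above 0.03 m)) and distance of ring_block from where it was at the start of the episode below 0.015 m and distance of each of tbar_stand, carton from where it was at the start of the episode below 0.025 m and angle between tbar_stand's own z axis and vertical below 0.1 rad); the robot touches nothing.
It fails at once if the ring block is pushed more than 15 mm or tipped (distance of ring_block from where it was at the start of the episode above 0.015 m or angle between ring_block's own z axis and vertical above 0.25 rad).
It fails at once if the T-bar stand or the carton is pushed more than 25 mm or tipped over (distance of any of tbar_stand, carton from where it was at the start of the episode above 0.025 m or angle between tbar_stand's own z axis and vertical above 0.35 rad).
It fails at once if a piece is dropped or thrown instead of being set down ((contact force between the fingers and bangle_roll below 0.1 N and linear speed of bangle_roll above 0.6 m/s) or (contact force between the fingers and gift_box below 0.1 N and linear speed of gift_box above 0.6 m/s)).
It also fails if it takes over 70 s, if anything falls off the work surface, if the arm or the gripper's body presses on something with over 40 N, if the wrist force passes 120 N, or if a joint passes its speed limit or range.

## Working session

There is one attempt and no reset: what is moved stays moved. The work goes in short steps, Python scripts to look and compute and a tool call to move; the robot and the scene stay as the last step left them, time stands still between calls to the robot, and variables do not carry over. Pictures are saved under pics/ and viewed, and the job is handed in when it is done.

Besides the shell and the picture viewer there is one more tool, called after "Request:" by a JSON object that holds its "fn" and its "kwargs". carry_out: Moves the arm, as the interface text tells. Its arguments: {"type":"object","properties":{"deltas":{"type":"array"},"force":{"type":"number"}},"required":["deltas"]}

```bash
mkdir -p pics; ls; cat > h.py <<'E'
from rig import *
import numpy as np, cv2
from scipy.spatial.transform import Rotation as R
def cloud(n,dep):
    i=camera_info(n);K=np.array(i['mtx']);Rm=np.array(i['rotation']);o=np.array(i['origin'])
    v,u=np.mgrid[0:dep.shape[0],0:dep.shape[1]]
    p=np.stack([(u-K[0,2])/K[0,0]*dep,(v-K[1,2])/K[1,1]*dep,dep],-1)
    return p@Rm.T+o
def save(n,f,s=1.5):
    im,d=camera(n); cv2.imwrite('pics/'+f+'.png',cv2.resize(im[:,:,::-1],None,fx=s,fy=s)); np.savez(f+'.npz',im=im,d=d,p=cloud(n,d)); return im,d
E
python3 - <<'E'
from h import *
for n in ('side','top'):
    save(n,n+'0')
    i=camera_info(n);print(n,np.round(i['origin'],3).tolist(),np.round(i['rotation'],3).tolist(),np.round(i['mtx'],1).tolist())
    for t in ('showcase','bangle_roll','gift_box','ring_block','tbar_stand','carton','flap_edge','pad'):
        try:
            r=spot_in(n,t)[:2]; P=np.load(n+'0.npz')['p']
            for a in r:
                px=np.round(a['pixel']).astype(int); print(t,round(a['score'],2),px.tolist(),P[px[0],px[1]].round(3).tolist())
        except Exception as e: print(t,e)
print(get_obs())
E
```

```text
picsTraceback (most recent call last):
  File "<stdin>", line 3, in <module>
  File "h.py", line 10, in save
    im,d=camera(n); cv2.imwrite('pics/'+f+'.png',cv2.resize(im[:,:,::-1],None,fx=s,fy=s)); np.savez(f+'.npz',im=im,d=d,p=cloud(n,d)); return im,d
                                                                                                                         ~~~~~^^^^^
  File "h.py", line 8, in cloud
    return p@Rm.T+o
           ~^~~~~
ValueError: matmul: Input operand 1 has a mismatch in its core dimension 0, with gufunc signature (n?,k),(k,m?)->(n?,m?) (size 4 is different from 3)
```

```bash
sed -i "s/Rm=np.array(i\['rotation'\])/Rm=R.from_quat(i['rotation']).as_matrix()/" h.py
python3 - <<'E'
from h import *
for n in ('side','top'):
    save(n,n+'0')
    i=camera_info(n);print(n,np.round(i['origin'],3).tolist(),np.round(i['rotation'],3).tolist(),np.round(i['mtx'],1).tolist())
    for t in ('showcase','bangle_roll','gift_box','ring_block','tbar_stand','carton','flap_edge','pad'):
        try:
            r=spot_in(n,t)[:2]; P=np.load(n+'0.npz')['p']
            for a in r:
                px=np.round(a['pixel']).astype(int); print(t,round(a['score'],2),px.tolist(),P[px[0],px[1]].round(3).tolist())
        except Exception as e: print(t,e)
print(get_obs())
E
```

```text
side [0.725, -0.206, 0.917] [0.965, 0.215, -0.034, -0.147] [[351.4, 0.0, 253.9], [0.0, 351.4, 194.4], [0.0, 0.0, 1.0]]
showcase 0.79 [120, 293] [0.638, 0.179, 0.229]
bangle_roll 0.86 [247, 205] [0.558, -0.137, 0.053]
gift_box 0.76 [324, 160] [0.546, -0.34, 0.05]
gift_box 0.66 [105, 262] [0.551, 0.205, 0.191]
tbar_stand 0.65 [263, 268] [0.716, -0.12, 0.175]
carton 0.84 [351, 232] [0.722, -0.318, 0.063]
flap_edge 0.97 [103, 258] [0.537, 0.214, 0.176]
flap_edge 0.62 [122, 292] [0.638, 0.174, 0.228]
pad 0.66 [296, 209] [0.615, -0.237, 0.008]
top [0.503, 0.025, 1.254] [0.715, -0.698, 0.038, -0.035] [[429.6, 0.0, 260.1], [0.0, 429.6, 197.3], [0.0, 0.0, 1.0]]
showcase 0.66 [191, 175] [0.62, 0.227, 0.227]
bangle_roll 0.79 [226, 316] [0.551, -0.137, 0.053]
gift_box 0.86 [230, 389] [0.545, -0.34, 0.055]
tbar_stand 0.87 [168, 314] [0.694, -0.114, 0.172]
carton 0.74 [165, 379] [0.727, -0.312, 0.06]
flap_edge 0.9 [226, 177] [0.538, 0.228, 0.176]
pad 0.89 [204, 350] [0.619, -0.241, 0.009]
{'time': 0.95, 'q': array([-1.50852569e+00,  5.27440776e-01,  1.43268411e+00, -2.66069410e-05,
        1.18137760e+00, -1.78520299e-01]), 'joint_velocities': array([-0.00077222, -0.00026559,  0.00029934,  0.00180993,  0.00139853,
       -0.0003943 ]), 'joint_torque': array([-9.81120429e-04, -4.40014565e+01, -1.76989996e+01,  6.33339467e-02,
        5.03944501e-02, -1.65140328e-06]), 'position': array([ 0.14905221, -0.60696351,  0.1924899 ]), 'tool_rot': array([ 7.86918236e-01, -6.17057281e-01,  2.07808846e-05,  4.18611612e-05]), 'ft_force': array([-0.04593302, -0.06112574, -0.23978943]), 'moment': array([-0.03053874, -0.01282798,  0.00845823]), 'grip_width': 0.08716187568812957}
```

View pics/side0.png

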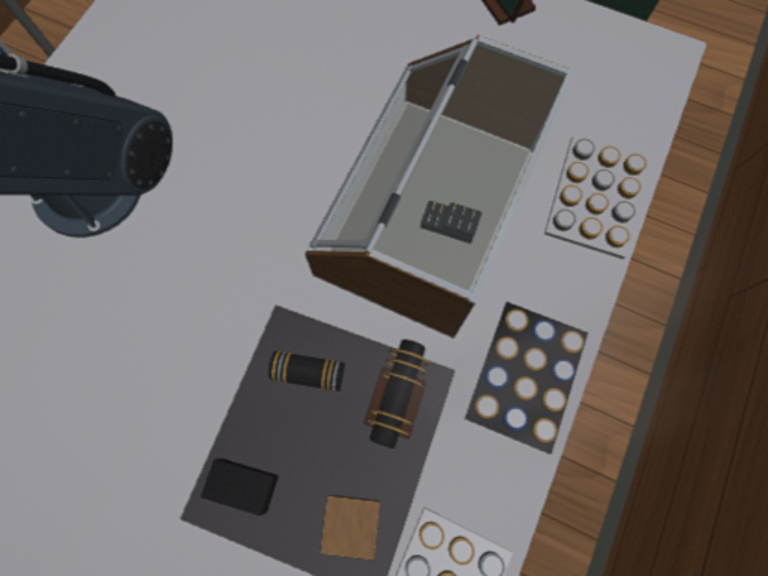

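View pics/top0.png

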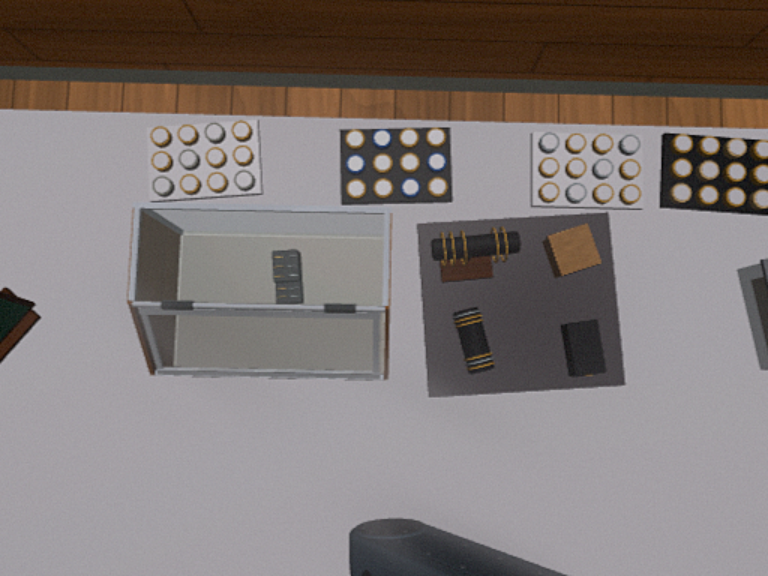

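```bash
python3 - <<'E'
from h import *
for n in ('side','top'):
    D=np.load(n+'0.npz');P=D['p'];d=D['d']
    def rect(name,x0,x1,y0,y1,z0,z1):
        m=(d>0)&(P[...,0]>x0)&(P[...,0]<x1)&(P[...,1]>y0)&(P[...,1]<y1)&(P[...,2]>z0)&(P[...,2]<z1)
        q=P[m]
        if len(q)<5: print(name,len(q));return
        r=cv2.minAreaRect((q[:,:2]*1000).astype(np.float32))
        print(n,name,len(q),[np.round(a,1) for a in r],'z',np.percentile(q[:,2],[5,50,95]).round(3),'corn',cv2.boxPoints(r).round(0).tolist())
    rect('bangle',.46,.64,-.18,-.09,.03,.07)
    rect('box',.46,.64,-.42,-.28,.035,.07)
    rect('carton',.65,.82,-.4,-.25,.045,.08)
    rect('tbar',.6,.8,-.25,-.02,.14,.2)
    rect('pad',.4,.82,-.5,.0,.003,.012)
    rect('roof',.4,.95,-.05,.5,.215,.24)
    rect('case>0.1',.4,.95,-.05,.5,.1,.25)
    rect('ring',.6,.8,.1,.28,.03,.075)
E
```

```text
side bangle 942 [array([ 550.2, -135.8]), array([120. ,  52.4]), np.float64(16.1)] z [0.038 0.051 0.056] corn [[485.0, -127.0], [500.0, -178.0], [615.0, -144.0], [601.0, -94.0]]
side box 1216 [array([ 540.6, -342.6]), array([100.6,  60.3]), np.float64(9.4)] z [0.048 0.051 0.053] corn [[486.0, -321.0], [496.0, -381.0], [595.0, -364.0], [585.0, -305.0]]
side carton 1405 [array([ 724. , -318.2]), array([79.8, 80.2]), np.float64(19.2)] z [0.06  0.063 0.065] corn [[673.0, -293.0], [699.0, -369.0], [775.0, -343.0], [749.0, -267.0]]
side tbar 1391 [array([ 708. , -118.7]), array([ 61. , 149.6]), np.float64(7.1)] z [0.163 0.175 0.18 ] corn [[669.0, -48.0], [687.0, -197.0], [747.0, -189.0], [729.0, -41.0]]
side pad 16819 [array([ 610. , -249.8]), array([419.9, 499.3]), np.float64(0.0)] z [0.004 0.007 0.01 ] corn [[400.0, -0.0], [400.0, -499.0], [820.0, -499.0], [820.0, -0.0]]
side roof 13305 [array([663.8, 236.8]), array([180.3, 422.8]), np.float64(0.3)] z [0.226 0.228 0.231] corn [[572.0, 448.0], [575.0, 25.0], [755.0, 26.0], [753.0, 449.0]]
side case>0.1 19358 [array([612.9, 198.7]), array(
[... 655 characters left out ...]
.0]]
top tbar 947 [array([ 707.2, -122. ]), array([ 61.5, 149. ]), np.float64(6.6)] z [0.159 0.174 0.18 ] corn [[668.0, -52.0], [685.0, -200.0], [746.0, -192.0], [729.0, -44.0]]
top pad 11348 [array([ 610. , -249.9]), array([419.9, 499.4]), np.float64(0.0)] z [0.003 0.006 0.01 ] corn [[400.0, -0.0], [400.0, -500.0], [820.0, -500.0], [820.0, -0.0]]
top roof 12674 [array([664.3, 232.9]), array([181.8, 420.8]), np.float64(0.3)] z [0.223 0.227 0.231] corn [[572.0, 443.0], [574.0, 22.0], [756.0, 23.0], [754.0, 444.0]]
top case>0.1 19588 [array([613.9, 197.1]), array([282.9, 494.7]), np.float64(0.2)] z [0.126 0.226 0.23 ] corn [[472.0, 444.0], [473.0, -51.0], [756.0, -50.0], [754.0, 445.0]]
ring 0
```

```bash
cat >> h.py <<'E'
SC=np.array([.614,.235])
def pose(c,yaw_deg,off,gz,th=25.,flip=0):
    """c: piece centre xy, gz: world grasp height. returns TCP pos, R"""
    y=np.radians(yaw_deg);t=np.radians(th);f=np.array([np.cos(y),np.sin(y),0])
    a=f*np.sin(t)+np.array([0,0,-np.cos(t)])
    x=np.array([np.sin(y),-np.cos(y),0]); 
    Rm=np.stack([x,np.cross(a,x),a],1)
    g=np.array([c[0],c[1],gz])+off*f
    return g+.019*a,Rm
def delta(T,cur=None):
    p,Rm=T
    if cur is None:
        o=get_obs();cur=(np.array(o['position']),R.from_quat(o['tool_rot']).as_matrix())
    d=cur[1].T@(p-cur[0])/.025; r=R.from_matrix(cur[1].T@Rm).as_rotvec(degrees=True)
    return np.r_[d,r].round(2).tolist()
E
python3 - <<'E'
from h import *
def ray(n,u,v,z):
    i=camera_info(n);K=np.array(i['mtx']);Rm=R.from_quat(i['rotation']).as_matrix();o=np.array(i['origin'])
    d=Rm@np.array([(u-K[0,2])/K[0,0],(v-K[1,2])/K[1,1],1]);return (o+d*(z-o[2])/d[2]).round(4)
for z in(.052,):
  for u,v in((272,250),(299,249),(276,303),(303,303)): print('top',ray('top',u/1.5,v/1.5,z))
  for u,v in((428,201),(480,210),(473,242),(421,228)): print('side',ray('side',u/1.5,v/1.5,z))
c=(.550,-.138)
print(delta(pose(c,15.8,-.005,.13)),delta(pose(c,15.8,-.005,.032)))
A=pose(c,15.8,-.005,.13);print(delta(pose(c,15.8,-.005,.032),A))
E
python3 - <<'E'
import sys;sys.path.insert(0,'.')
import cv2,numpy as np
D=np.load('top0.npz')['im'];cv2.imwrite('pics/ringtop.png',cv2.resize(D[150:215,160:225,::-1],None,fx=9,fy=9,interpolation=2))
E
```

```text
top [0.7095 0.2464 0.052 ]
top [0.7127 0.1956 0.052 ]
top [0.6094 0.2347 0.052 ]
top [0.6106 0.1842 0.052 ]
side [0.6133 0.2293 0.052 ]
side [0.7055 0.2527 0.052 ]
side [0.7176 0.1896 0.052 ]
side [0.6234 0.1752 0.052 ]
[-14.4, -20.17, 3.19, 25.0, -0.44, -1.97] [-14.4, -20.17, 7.11, 25.0, -0.44, -1.97]
[0.0, 1.66, 3.55, 0.0, 0.0, 0.0]
```

View pics/ringtop.png

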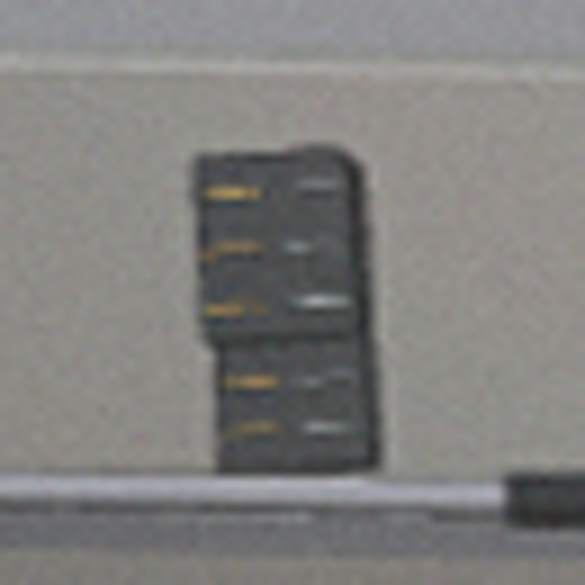

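```bash
python3 - <<'E'
from h import *
c=(.540,-.3445)
A=pose(c,9.4,-.005,.13)
print(delta(A));print(delta(pose(c,9.4,-.005,.032),A))
E
```

```text
[-6.46, -17.81, 3.19, 24.99, 0.95, 4.33]
[0.0, 1.66, 3.55, 0.0, 0.0, 0.0]
```

Request:
{"fn": "carry_out", "kwargs": {"deltas": [[-1, -2, -6, 1, 8, 0, 2], [-1, -4, -12, 2, 16, 0.5, 4], [-1, -6.46, -17.8, 3.2, 25, 1, 4.3], [-1, -6.46, -17.8, 3.2, 25, 1, 4.3], [-1, -6.46, -17.8, 3.2, 25, 1, 4.3], [-1, -6.46, -17.8, 3.2, 25, 1, 4.3], [-1, -6.46, -17.8, 3.2, 25, 1, 4.3], [-1, -6.46, -17.8, 3.2, 25, 1, 4.3]], "force": 35}}

```text
time: 1.75
position: [0.4788, -0.3875, 0.1259]
tool_rot: [0.745, -0.631, 0.141, -0.165]
ft_force: [1.1, -0.3, 0.0]
grip_width: 0.0871
```

```bash
python3 - <<'E'
from h import *
c=(.540,-.3445)
print(delta(pose(c,9.4,-.005,.13)),get_obs()['q'].round(2))
E
```

```text
[-1.3, -2.33, 1.67, -0.02, -0.09, 0.02] [-1.09  0.55  1.76  0.6   0.79 -0.1 ]
```

Request:
{"fn": "carry_out", "kwargs": {"deltas": [[-1, -1.3, -2.33, 1.67, 0, 0, 0], [-1, -1.3, -2.33, 1.67, 0, 0, 0], [-1, -1.3, -2.33, 1.67, 0, 0, 0], [-1, -1.3, -2.33, 1.67, 0, 0, 0]]}}

```text
time: 2.15
position: [0.5419, -0.3444, 0.1127]
tool_rot: [0.745, -0.631, 0.14, -0.165]
ft_force: [0.3, -0.7, 0.9]
grip_width: 0.0873
```

```bash
python3 - <<'E'
from h import *
c=(.540,-.3445)
print(delta(pose(c,9.4,-.005,.13)),delta(pose(c,9.4,-.005,.032)),get_obs()['q'].round(2))
save('side','s1')
save('top','t1')
E
```

```text
[-0.01, -0.04, 0.02, 0.0, -0.02, 0.14] [-0.01, 1.61, 3.57, 0.0, -0.02, 0.14] [-0.95  0.58  1.73  0.61  0.72  0.01]
```

View pics/s1.png

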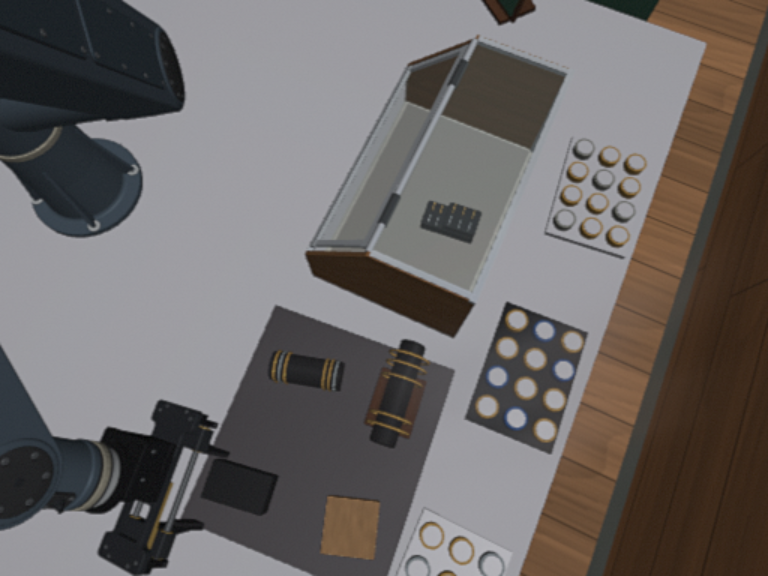

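View pics/t1.png

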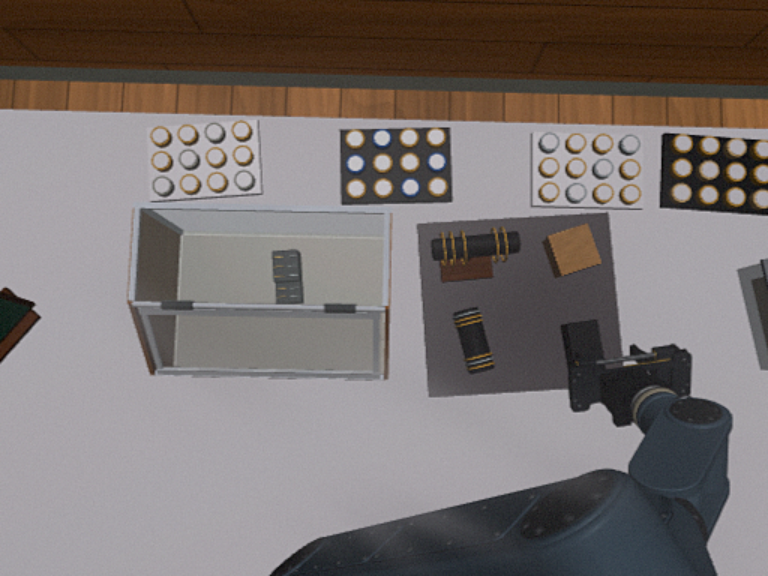

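```bash
python3 - <<'E'
from h import *
o=get_obs();Rm=R.from_quat(o['tool_rot']).as_matrix();p=o['position']
for n in('s1','t1'):
    D=np.load(n+'.npz');P=(D['p']-p)@Rm; m=(D['d']>0)&(np.abs(P[...,0])<.13)&(np.abs(P[...,1])<.1)&(P[...,2]>-.17)&(P[...,2]<.01)
    q=P[m]
    for a in np.arange(-.17,.0,.01):
        s=q[(q[:,2]>=a)&(q[:,2]<a+.01)]
        if len(s)>3: print(n,a.round(2),len(s),s[:,:2].min(0).round(3),s[:,:2].max(0).round(3))
E
```

```text
s1 -0.17 229 [-0.052 -0.029] [0.014 0.019]
s1 -0.16 203 [-0.052 -0.029] [0.014 0.019]
s1 -0.15 1689 [-0.097 -0.04 ] [0.093 0.037]
s1 -0.14 458 [-0.097 -0.04 ] [0.091 0.031]
s1 -0.13 562 [-0.095 -0.041] [0.091 0.029]
s1 -0.12 500 [-0.089 -0.04 ] [0.084 0.032]
s1 -0.11 102 [-0.089 -0.04 ] [0.084 0.023]
s1 -0.1 7 [ 0.045 -0.034] [0.077 0.007]
s1 -0.09 22 [-0.046 -0.013] [0.051 0.007]
s1 -0.08 55 [-0.059 -0.013] [0.055 0.004]
s1 -0.07 51 [-0.057 -0.013] [0.053 0.007]
s1 -0.06 49 [-0.056 -0.013] [0.051 0.008]
s1 -0.05 44 [-0.055 -0.013] [0.049 0.006]
s1 -0.04 43 [-0.055 -0.013] [0.049 0.006]
t1 -0.17 79 [-0.049 -0.027] [0.019 0.022]
t1 -0.16 107 [-0.049 -0.026] [0.019 0.024]
t1 -0.15 984 [-0.093 -0.039] [0.098 0.037]
t1 -0.14 173 [-0.093 -0.038] [0.096 0.04 ]
t1 -0.13 272 [-0.091 -0.039] [0.091 0.034]
t1 -0.12 203 [-0.085 -0.039] [0.09  0.007]
t1 -0.11 55 [-0.086 -0.039] [0.087 0.011]
t1 -0.1 12 [-0.084 -0.013] [0.053 0.014]
t1 -0.09 7 [ 0.046 -0.007] [ 0.051 -0.   ]
t1 -0.08 10 [ 0.044 -0.012] [0.053 0.007]
t1 -0.07 9 [ 0.046 -0.012] [0.056 0.009]
t1 -0.06 19 [-0.049 -0.011] [0.054 0.01 ]
t1 -0.05 21 [-0.051 -0.012] [0.055 0.001]
t1 -0.04 22 [-0.051 -0.011] [0.055 0.006]
```

Request:
{"fn": "carry_out", "kwargs": {"deltas": [[-1, 0, 0.6, 1.2, 0, 0, 0], [-1, 0, 1.2, 2.6, 0, 0, 0], [-1, 0, 1.6, 3.57, 0, 0, 0], [-1, 0, 1.6, 3.57, 0, 0, 0], [1, 0, 1.6, 3.57, 0, 0, 0], [1, 0, 1.6, 3.57, 0, 0, 0], [1, 0, 1.6, 3.57, 0, 0, 0], [1, 0, 1.6, 3.57, 0, 0, 0]]}}

```text
time: 3.05
position: [0.5435, -0.3453, 0.0166]
tool_rot: [0.745, -0.631, 0.142, -0.165]
ft_force: [0.1, 1.5, 2.8]
grip_width: 0.0628
```

Request:
{"fn": "carry_out", "kwargs": {"deltas": [[1, 0, 0, 0, 0, 0, 0], [1, 0, 0, 0, 0, 0, 0], [1, 0, 0, 0, 0, 0, 0]]}}

```text
time: 3.35
position: [0.5434, -0.3447, 0.0163]
tool_rot: [0.745, -0.631, 0.141, -0.165]
ft_force: [-2.1, 0.5, 6.5]
grip_width: 0.0594
```

```bash
python3 - <<'E'
from h import *
o=get_obs();print(o['grip_width'],o['position'])
c=(.540,-.3445)
L=pose(c,9.4,-.005,.30)
print(delta(L))
# waypoint W1 in front of case
W=pose((.614-.16,.335),0,-.005,.30); print(delta(W,L))
E
```

```text
0.05940102462790306 [ 0.54335705 -0.34466374  0.01632832]
[-0.01, -4.51, -9.66, -0.08, -0.07, 0.08]
[-27.36, -0.95, 0.44, 0.0, 3.97, 8.52]
```

Request:
{"fn": "carry_out", "kwargs": {"deltas": [[1, 0, -0.4, -0.8, 0, 0, 0], [1, 0, -1, -2, 0, 0, 0], [1, 0, -1.7, -3.6, 0, 0, 0], [1, 0, -2.4, -5.2, 0, 0, 0], [1, 0, -3.1, -6.8, 0, 0, 0], [1, 0, -3.8, -8.2, 0, 0, 0], [1, 0, -4.5, -9.66, 0, 0, 0], [1, 0, -4.5, -9.66, 0, 0, 0]]}}

```text
time: 4.15
position: [0.5453, -0.3471, 0.2887]
tool_rot: [0.745, -0.63, 0.147, -0.164]
ft_force: [0.7, -0.3, -1.6]
grip_width: 0.0596
```

```bash
python3 - <<'E'
from h import *
o=get_obs();print(o['grip_width'],o['position'],o['q'].round(2))
print(delta(pose((.614-.16,.335),0,-.005,.30)))
save('side','s2')
E
```

```text
0.05962924666785471 [ 0.5453151  -0.34712965  0.28865612] [-0.94  0.35  1.56  0.45  1.06  0.27]
[-27.5, -0.93, 0.31, -0.46, 3.33, 8.83]
```

View pics/s2.png

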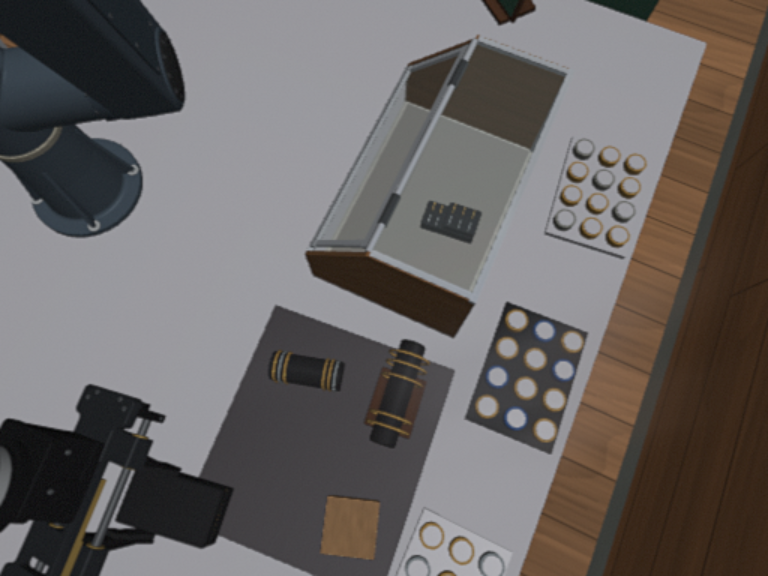

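Request:
{"fn": "carry_out", "kwargs": {"deltas": [[1, -1, 0, 0, 0, 0, 0.5], [1, -2.5, -0.1, 0, 0, 0.5, 1], [1, -4.5, -0.2, 0, 0, 0.7, 1.5], [1, -6.5, -0.2, 0.1, 0, 1, 2], [1, -8.5, -0.3, 0.1, 0, 1.2, 3], [1, -10.5, -0.4, 0.1, -0.1, 1.5, 4], [1, -12.5, -0.4, 0.1, -0.2, 2, 4.5], [1, -14.5, -0.5, 0.2, -0.2, 2, 5]]}}

```text
time: 5.0
position: [0.4938, 0.0174, 0.2796]
tool_rot: [0.714, -0.667, 0.143, -0.157]
ft_force: [1.6, -0.3, -2.3]
grip_width: 0.0593
```

```bash
python3 - <<'E'
from h import *
o=get_obs();print(o['grip_width'],o['position'],o['q'].round(2))
print(delta(pose((.614-.16,.335),0,-.005,.30)))
E
```

```text
0.059327592622104706 [0.49383085 0.01738896 0.27958301] [-0.3   0.06  1.97  0.24  0.72  1.05]
[-12.78, 0.51, -0.29, 0.48, 1.99, 3.48]
```

Request:
{"fn": "carry_out", "kwargs": {"deltas": [[1, -2, 0.1, 0, 0, 0.5, 1], [1, -4, 0.2, -0.1, 0.2, 1, 1.5], [1, -6, 0.2, -0.1, 0.3, 1.4, 2], [1, -8, 0.3, -0.2, 0.4, 1.7, 3], [1, -10, 0.4, -0.2, 0.5, 2, 3.5], [1, -11.5, 0.5, -0.3, 0.5, 2, 3.5], [1, -12.8, 0.5, -0.3, 0.5, 2, 3.5], [1, -12.8, 0.5, -0.3, 0.5, 2, 3.5]]}}

```text
time: 5.8
position: [0.4579, 0.3369, 0.2824]
tool_rot: [0.693, -0.688, 0.154, -0.153]
ft_force: [-0.0, -1.2, -1.2]
grip_width: 0.0593
```

```bash
python3 - <<'E'
from h import *
o=get_obs();print(o['grip_width'],o['position'],o['q'].round(2))
dz=.0275-.0 # grasp height above underside
def P(cx,bot): return pose((.614+cx,.335),0,-.005,bot+dz)
c=(o['position'],R.from_quat(o['tool_rot']).as_matrix())
for cx,b in((-.16,.27),(-.16,.16),(-.13,.135),(-.06,.12),(-.008,.010)): print(cx,b,delta(P(cx,b)),P(cx,b)[0].round(3))
save('side','s3');save('top','t3')
E
```

```text
0.05933573204169983 [0.45793799 0.33692227 0.28239813] [ 0.57  0.23  1.75 -0.32  0.81  2.32]
-0.16 0.27 [0.08, 0.07, 0.06, -0.11, 0.05, 0.39] [0.457 0.335 0.28 ]
-0.16 0.16 [0.07, 1.94, 4.05, -0.11, 0.05, 0.39] [0.457 0.335 0.17 ]
-0.13 0.135 [0.07, 1.27, 5.46, -0.11, 0.05, 0.39] [0.487 0.335 0.145]
-0.06 0.12 [0.09, -1.01, 7.19, -0.11, 0.05, 0.39] [0.557 0.335 0.13 ]
-0.008 0.01 [0.09, -1.02, 12.06, -0.11, 0.05, 0.39] [0.609 0.335 0.02 ]
```

View pics/s3.png

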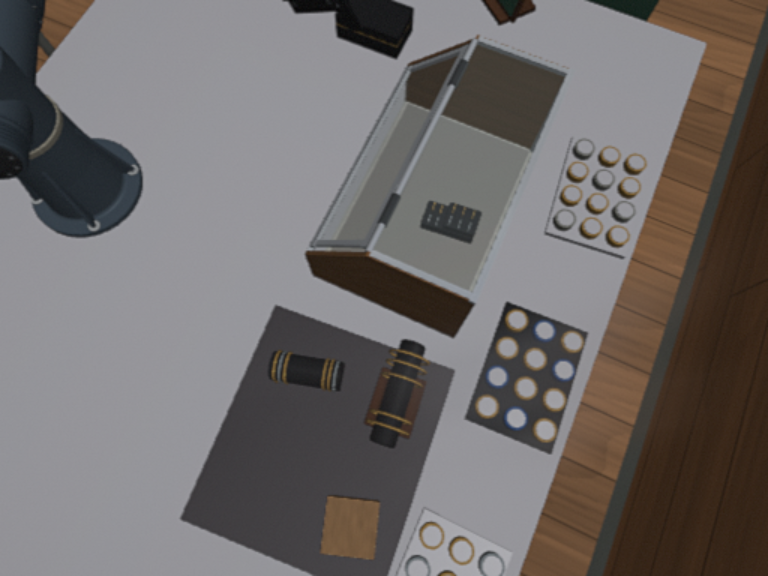

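View pics/t3.png

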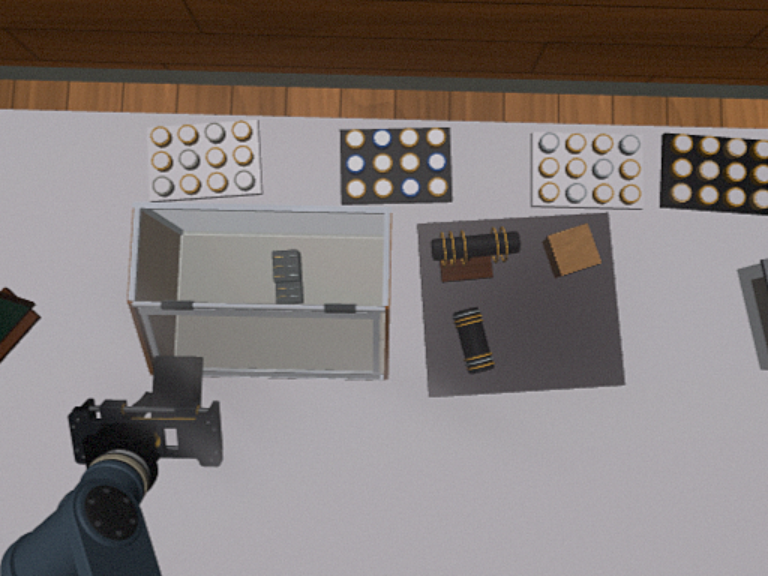

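```bash
python3 - <<'E'
from h import *
for n in('t3','s3'):
    D=np.load(n+'.npz');P=D['p']
    m=(D['d']>0)&(abs(P[...,1]-.335)<.04)&(P[...,0]>.43)&(P[...,0]<.54)&(P[...,2]>.28)&(P[...,2]<.36)
    q=P[m];print(n,len(q),q.min(0).round(3),q.max(0).round(3))
    q=q[q[:,0]>.465]
    A=np.c_[q[:,:2],np.ones(len(q))];s=np.linalg.lstsq(A,q[:,2],rcond=None)[0];print(s.round(3),np.median(q[:,2]))
E
```

```text
t3 1074 [0.434 0.295 0.28 ] [0.506 0.372 0.353]
[-0.008  0.185  0.256] 0.3154546337486904
s3 1329 [0.43  0.295 0.28 ] [0.506 0.369 0.359]
[-0.237  0.252  0.342] 0.31605204316032964
```

Request:
{"fn": "carry_out", "kwargs": {"deltas": [[1, 0.1, 0.5, 1, 0, 0, 0.2], [1, 0.2, 1.2, 2.5, 0, 0, 0.4], [1, 0.35, 1.94, 4.05, 0, 0, 0.4], [1, 0.35, 1.94, 4.05, 0, 0, 0.4], [1, 0.35, 1.6, 4.75, 0, 0, 0.4], [1, 0.35, 1.27, 5.4, 0, 0, 0.4], [1, 0.35, 0.7, 5.83, 0, 0, 0.4], [1, 0.35, 0.13, 6.26, 0, 0, 0.4]]}}

```text
time: 6.7
position: [0.523, 0.3226, 0.1422]
tool_rot: [-0.688, 0.693, -0.155, 0.153]
ft_force: [-3.4, 0.3, -2.4]
grip_width: 0.0592
```

```bash
python3 - <<'E'
from h import *
o=get_obs();print(o['grip_width'],o['q'].round(2),o['moment'])
def P(cx,bot): return pose((.614+cx,.328),0,-.005,bot+.0275)
for cx,b in((-.06,.12),(-.008,.010)): print(cx,b,delta(P(cx,b)),P(cx,b)[0].round(3))
save('side','s4')
E
```

```text
0.059151627598361275 [ 0.48  0.49  1.82 -0.45  0.48  2.42] [0.13757616 1.11193297 0.1356406 ]
-0.06 0.12 [-0.23, -1.03, 1.01, -0.12, -0.21, -0.39] [0.557 0.328 0.13 ]
-0.008 0.01 [-0.25, -1.04, 5.88, -0.12, -0.21, -0.39] [0.609 0.328 0.02 ]
```

View pics/s4.png

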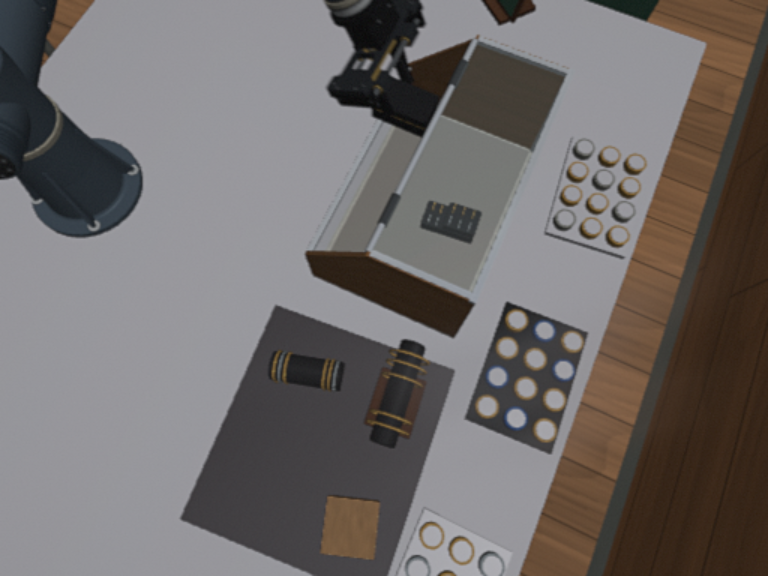

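Request:
{"fn": "carry_out", "kwargs": {"deltas": [[1, -0.1, -0.5, 0.5, 0, 0, 0], [1, -0.2, -1.04, 1.0, 0, 0, -0.4], [1, -0.25, -1.04, 1.8, 0, -0.2, -0.4], [1, -0.25, -1.04, 2.8, 0, -0.2, -0.4], [1, -0.25, -1.04, 3.8, 0, -0.2, -0.4], [1, -0.25, -1.04, 4.8, 0, -0.2, -0.4], [1, -0.25, -1.04, 5.4, 0, -0.2, -0.4], [1, -0.25, -1.04, 5.6, 0, -0.2, -0.4]]}}

```text
time: 7.55
position: [0.6071, 0.3294, 0.0261]
tool_rot: [0.691, -0.689, 0.154, -0.155]
ft_force: [-4.3, 0.3, 0.1]
grip_width: 0.0595
```

```bash
python3 - <<'E'
from h import *
o=get_obs();print(o['grip_width'],o['q'].round(2),o['moment'],o['ft_force'])
def P(cx,bot): return pose((.614+cx,.328),0,-.005,bot+.0275)
for cx,b in((-.008,.008),): print(cx,b,delta(P(cx,b)),P(cx,b)[0].round(3))
save('side','s5');save('top','t5')
E
```

```text
0.059472781400383395 [ 0.42  0.75  1.71 -0.57  0.32  2.5 ] [0.10861335 0.65548916 0.24046092] [-4.33643118  0.2627768   0.09883471]
-0.008 0.008 [0.06, 0.06, 0.31, -0.25, 0.06, 0.08] [0.609 0.328 0.018]
```

View pics/s5.png

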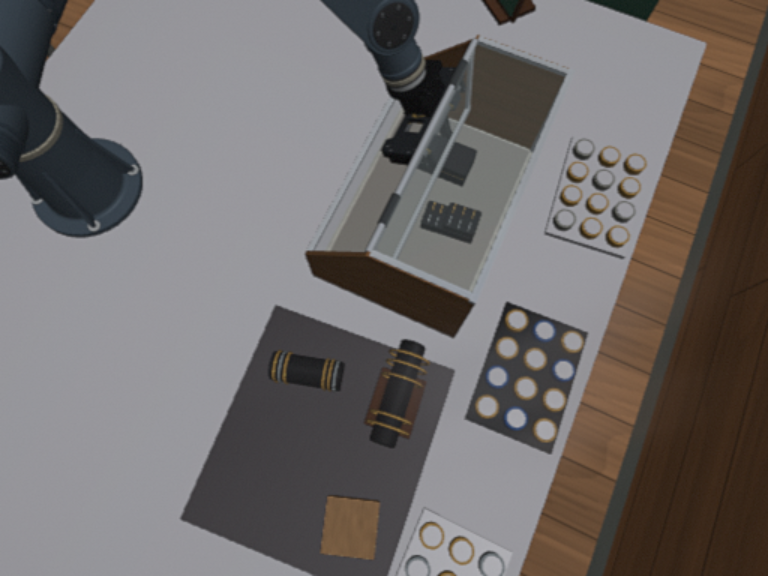

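View pics/t5.png

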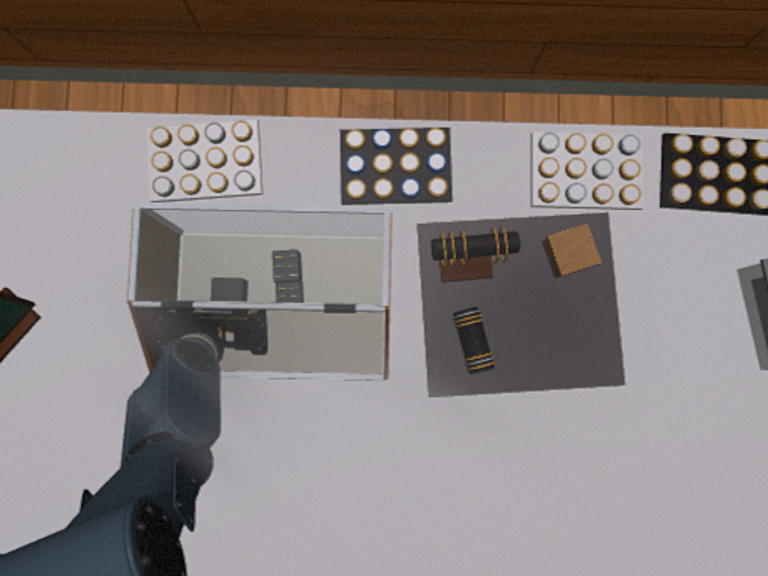

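Request:
{"fn": "carry_out", "kwargs": {"deltas": [[1, 0.05, 0.05, 0.1, 0, 0, 0], [1, 0.05, 0.09, 0.2, 0, 0, 0], [1, 0.05, 0.12, 0.26, 0, 0, 0], [1, 0.05, 0.13, 0.29, 0, 0, 0], [1, 0.05, 0.14, 0.31, 0, 0, 0], [1, 0.05, 0.14, 0.31, 0, 0, 0]]}}

```text
time: 8.25
position: [0.6074, 0.3292, 0.0185]
tool_rot: [0.69, -0.689, 0.154, -0.156]
ft_force: [-3.8, 0.1, 1.4]
grip_width: 0.0595
```

Request:
{"fn": "carry_out", "kwargs": {"deltas": [[1, 0, 0.02, 0.05, 0, 0, 0], [1, 0, 0.02, 0.05, 0, 0, 0], [-0.4, 0, 0.02, 0.05, 0, 0, 0], [-0.7, 0, 0.02, 0.05, 0, 0, 0], [-0.8, 0, 0.02, 0.05, 0, 0, 0], [-0.8, 0, 0.02, 0.05, 0, 0, 0], [-0.8, 0, 0.02, 0.05, 0, 0, 0]]}}

```text
time: 8.95
position: [0.6074, 0.3291, 0.0165]
tool_rot: [0.69, -0.689, 0.154, -0.156]
ft_force: [-2.2, 0.9, 0.5]
grip_width: 0.077
```

```bash
python3 - <<'E'
from h import *
o=get_obs();print(o['grip_width'],o['q'].round(2),o['moment'],o['ft_force'])
save('side','s6');save('top','t6')
E
```

```text
0.07698372739686855 [ 0.42  0.76  1.72 -0.61  0.31  2.54] [0.15705334 0.46541052 0.19587428] [-2.214717    0.93499818  0.52576142]
```

View pics/s6.png

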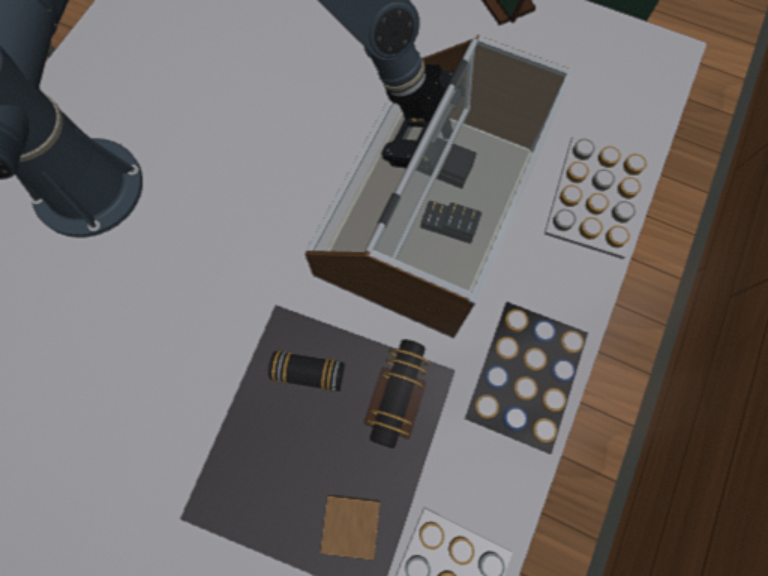

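Request:
{"fn": "carry_out", "kwargs": {"deltas": [[-0.8, 0, 0, -0.8, 0, 0, 0], [-0.8, 0, 0, -2.0, 0, 0, 0], [-0.8, 0, 0, -3.4, 0, 0, 0], [-0.8, 0, 0, -4.8, 0, 0, 0], [-0.8, 0, 0.3, -6.0, 0, 0, 0], [-0.8, 0, 0.9, -7.0, 0, 0, 0], [-0.8, 0, 1.6, -8.2, 0, 0, 0], [-0.8, 0, 2.2, -9.4, 0, 0, 0]]}}

```text
time: 9.85
position: [0.4566, 0.3281, 0.2065]
tool_rot: [-0.69, 0.69, -0.154, 0.156]
ft_force: [0.1, 0.7, -0.9]
grip_width: 0.0786
```

Request:
{"fn": "carry_out", "kwargs": {"deltas": [[-0.8, 0, 0.6, -1.2, 0, 0, 0], [-0.8, 0, 0.8, -2, 0, 0, 0], [-0.8, 0, 0.8, -2.5, 0, 0, 0]]}}

```text
time: 10.15
position: [0.4117, 0.3285, 0.2553]
tool_rot: [0.69, -0.689, 0.154, -0.157]
ft_force: [1.3, -0.7, 0.1]
grip_width: 0.0783
```

```bash
python3 - <<'E'
from h import *
o=get_obs();print(o['time'],o['grip_width'],o['q'].round(2),o['position'],o['ft_force'])
save('side','s7');save('top','t7')
for n in('side','top'): print([ (a['score'],a['pixel']) for a in spot_in(n,'gift_box')][:2])
c=(.550,-.138)
print(delta(pose(c,15.8,-.005,.30)))
E
```

```text
10.15 0.07830862284140638 [ 0.62  0.21  1.87 -0.38  0.73  2.43] [0.41167095 0.32852264 0.25531276] [ 1.26362293 -0.6943719   0.05690691]
[]
[]
[18.63, -5.55, 1.3, -0.37, -6.56, -14.29]
```

View pics/s7.png

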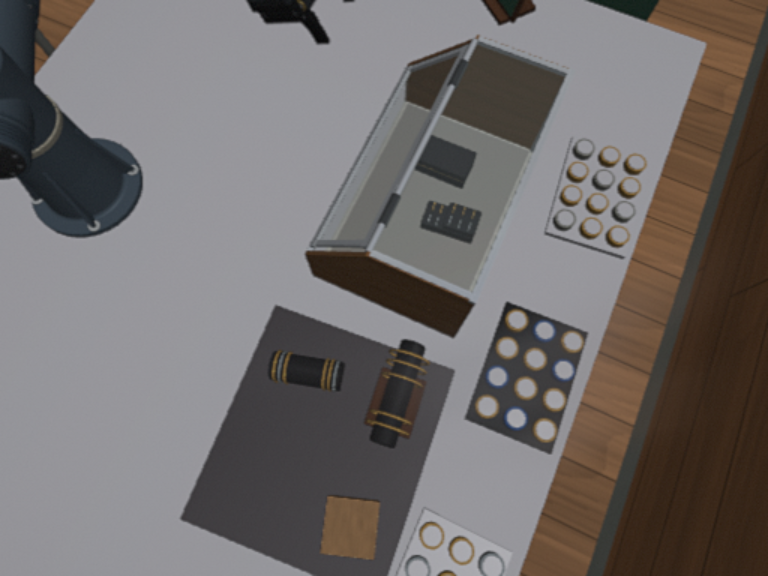

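View pics/t7.png

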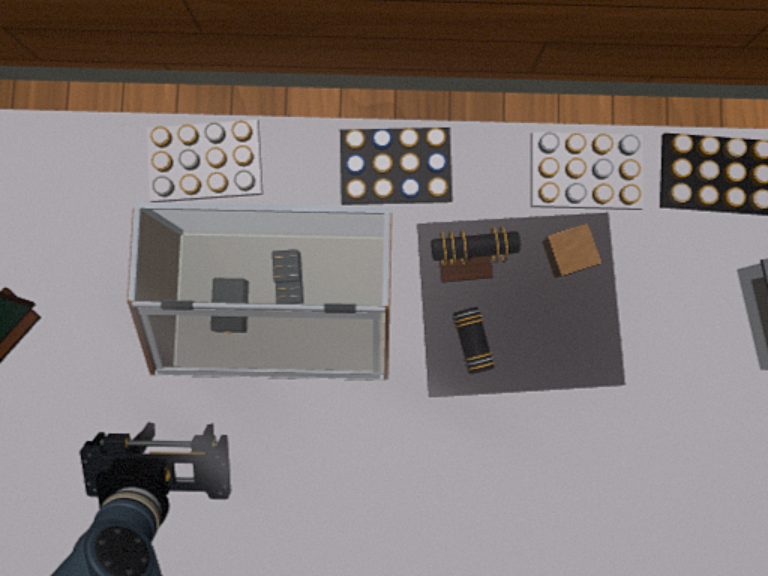

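Request:
{"fn": "carry_out", "kwargs": {"deltas": [[-1, 1.5, -0.4, 0, 0, -0.5, -1], [-1, 3.5, -1, 0.2, 0, -1.2, -3], [-1, 5.5, -1.6, 0.4, -0.1, -2, -4.5], [-1, 7.5, -2.2, 0.5, -0.1, -2.7, -6], [-1, 9.5, -2.8, 0.6, -0.2, -3.4, -7.5], [-1, 11.5, -3.4, 0.8, -0.2, -4, -9], [-1, 13.5, -4, 0.9, -0.3, -5, -10.5], [-1, 15.5, -4.6, 1.1, -0.3, -5.6, -12]]}}

```text
time: 11.15
position: [0.5071, 0.0103, 0.2722]
tool_rot: [0.766, -0.605, 0.133, -0.17]
ft_force: [0.5, 1.7, -0.1]
grip_width: 0.0872
```

```bash
python3 - <<'E'
from h import *
o=get_obs();print(o['grip_width'],o['q'].round(2),o['position'])
c=(.550,-.138)
print(delta(pose(c,15.8,-.005,.20)),delta(pose(c,15.8,-.005,.11)))
E
```

```text
0.08716366079229079 [-0.37  0.1   1.95  0.36  0.76  0.75] [0.50707239 0.01025515 0.2722115 ]
[6.17, 1.13, 3.41, 0.03, -0.89, -2.24] [6.18, 2.65, 6.67, 0.03, -0.89, -2.24]
```

Request:
{"fn": "carry_out", "kwargs": {"deltas": [[-1, 2, 0.2, 0.2, 0, -0.3, -1], [-1, 4, 0.4, 0.5, 0, -0.6, -2], [-1, 6.17, 1.1, 2, 0, -0.9, -2.2], [-1, 6.17, 1.1, 3.4, 0, -0.9, -2.2], [-1, 6.17, 1.8, 5, 0, -0.9, -2.2], [-1, 6.17, 2.65, 6.6, 0, -0.9, -2.2], [-1, 6.17, 2.65, 6.6, 0, -0.9, -2.2]]}}

```text
time: 11.85
position: [0.5476, -0.1337, 0.0871]
tool_rot: [0.778, -0.592, 0.123, -0.172]
ft_force: [-0.9, 0.3, 0.6]
grip_width: 0.0868
```

```bash
python3 - <<'E'
from h import *
o=get_obs();print(o['grip_width'],o['q'].round(2),o['position'])
c=(.550,-.138)
print(delta(pose(c,15.8,-.005,.11)),delta(pose(c,15.8,-.005,.032)))
E
```

```text
0.08677864219286041 [-0.65  0.54  1.98  0.79  0.49 -0.03] [ 0.54756205 -0.13365363  0.08711277]
[0.19, -0.25, -0.14, 0.62, 0.59, -0.51] [0.23, 1.04, 2.7, 0.62, 0.59, -0.51]
```

Request:
{"fn": "carry_out", "kwargs": {"deltas": [[-1, 0, 0, 0, 0, 0, 0], [-1, 0, 0, 0, 0, 0, 0]]}}

```text
time: 12.05
position: [0.5536, -0.1366, 0.0975]
tool_rot: [0.778, -0.589, 0.133, -0.172]
ft_force: [-0.0, -0.6, 0.7]
grip_width: 0.087
```

```bash
python3 - <<'E'
from h import *
c=(.550,-.138)
print(delta(pose(c,15.8,-.005,.11)),delta(pose(c,15.8,-.005,.032)))
E
```

```text
[0.01, 0.11, 0.16, -0.17, -0.25, 0.01] [-0.0, 1.44, 2.98, -0.17, -0.25, 0.01]
```

Request:
{"fn": "carry_out", "kwargs": {"deltas": [[-1, 0, 0.5, 1.0, 0, 0, 0], [-1, 0, 1, 2.1, 0, 0, 0], [-1, 0, 1.4, 2.9, 0, 0, 0], [-1, 0, 1.4, 2.9, 0, 0, 0], [1, 0, 1.4, 2.9, 0, 0, 0], [1, 0, 1.4, 2.9, 0, 0, 0], [1, 0, 1.4, 2.9, 0, 0, 0], [1, 0, 1.4, 2.9, 0, 0, 0]]}}

```text
time: 12.85
position: [0.5519, -0.1363, 0.0161]
tool_rot: [0.778, -0.589, 0.132, -0.172]
ft_force: [-0.1, 0.5, -0.1]
grip_width: 0.063
```

Request:
{"fn": "carry_out", "kwargs": {"deltas": [[1, 0, 0, 0, 0, 0, 0], [1, 0, 0, 0, 0, 0, 0], [1, 0, 0, 0, 0, 0, 0], [1, 0, 0, 0, 0, 0, 0]]}}

```text
time: 13.25
position: [0.5512, -0.1362, 0.0146]
tool_rot: [0.778, -0.589, 0.131, -0.172]
ft_force: [-0.0, 0.2, -1.1]
grip_width: 0.0386
```

```bash
python3 - <<'E'
from h import *
o=get_obs();print(o['grip_width'],o['q'].round(2),o['position'],o['ft_force'])
c=(.550,-.138)
print(delta(pose(c,15.8,-.005,.032)),delta(pose(c,15.8,-.005,.30)))
E
```

```text
0.03859242301404332 [-0.65  0.7   2.02  1.19  0.37 -0.46] [ 0.55118538 -0.13619801  0.01455011] [-0.00945207  0.22679394 -1.07322841]
[0.06, -0.05, 0.02, 0.0, -0.1, -0.06] [0.07, -4.58, -9.7, 0.0, -0.1, -0.06]
```

```bash
python3 - <<'E'
from h import *
o=get_obs();print(o['grip_width'])
save('side','s8');save('top','t8')
a=np.load('s8.npz')['im'];cv2.imwrite('pics/s8c.png',cv2.resize(a[190:320,120:280,::-1],None,fx=4.5,fy=4.5,interpolation=2))
E
```

```text
0.03859242301404332
```

View pics/s8c.png

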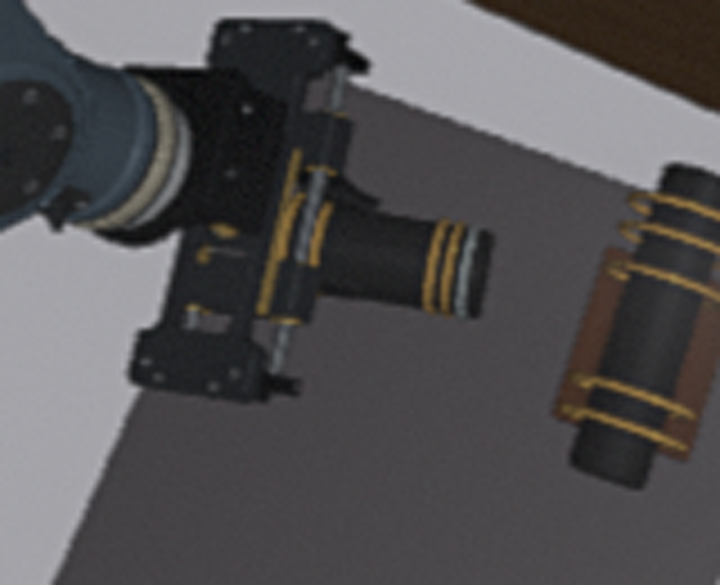

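Request:
{"fn": "carry_out", "kwargs": {"deltas": [[1, 0, 0, 0, 0, 0, 0], [1, 0, 0, 0, 0, 0, 0]]}}

```text
time: 13.55
position: [0.5511, -0.1359, 0.0146]
tool_rot: [0.778, -0.589, 0.131, -0.172]
ft_force: [0.4, -1.0, -2.2]
grip_width: 0.0386
```

```bash
python3 - <<'E'
from h import *
o=get_obs();print(o['grip_width'],o['position'],o['ft_force'])
save('side','s9');save('top','t9')
a=np.load('s9.npz')['im'];b=np.load('t9.npz')['im']
cv2.imwrite('pics/s9c.png',np.hstack([cv2.resize(a[190:290,140:240,::-1],(400,400),interpolation=2),cv2.resize(b[180:270,270:360,::-1],(400,400),interpolation=2)]))
E
```

```text
0.03857904372550201 [ 0.55107667 -0.13591593  0.01459697] [ 0.35678582 -0.95743504 -2.17535487]
```

View pics/s9c.png

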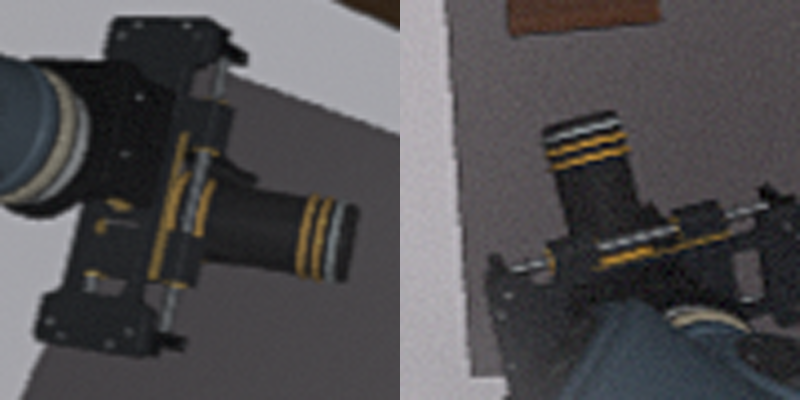

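Request:
{"fn": "carry_out", "kwargs": {"deltas": [[1, 0, -0.2, -0.4, 0, 0, 0], [1, 0, -0.5, -1, 0, 0, 0], [1, 0, -0.85, -1.8, 0, 0, 0], [1, 0, -0.85, -1.8, 0, 0, 0]]}}

```text
time: 14.05
position: [0.5521, -0.136, 0.0663]
tool_rot: [0.779, -0.589, 0.133, -0.173]
ft_force: [1.4, -0.5, -2.4]
grip_width: 0.0388
```

```bash
python3 - <<'E'
from h import *
o=get_obs();print(o['grip_width'],o['position'],o['ft_force'])
save('side','s10');save('top','t10')
a=np.load('s10.npz')['im'];b=np.load('t10.npz')['im']
cv2.imwrite('pics/s10c.png',np.hstack([cv2.resize(a[190:290,140:240,::-1],(400,400),interpolation=2),cv2.resize(b[180:270,270:360,::-1],(400,400),interpolation=2)]))
for n in('s10','t10'):
    D=np.load(n+'.npz');P=D['p'];m=(D['d']>0)&(abs(P[...,1]+.12)<.06)&(P[...,0]>.565)&(P[...,0]<.64)&(P[...,2]>.05)&(P[...,2]<.12)
    q=P[m];print(n,len(q),q.min(0).round(3),q.max(0).round(3))
    ps=np.radians(15.8);l=(q[:,0]-.55)*np.cos(ps)+(q[:,1]+.138)*np.sin(ps);w=-(q[:,0]-.55)*np.sin(ps)+(q[:,1]+.138)*np.cos(ps)
    for a0 in np.arange(.015,.065,.01):
        k=(l>=a0)&(l<a0+.01)
        if k.sum()>3: print(a0.round(3),w[k].min().round(3),w[k].max().round(3),'ztop',np.percentile(q[k,2],97).round(3))
E
```

```text
0.03878183066608828 [ 0.55207185 -0.13600397  0.06633538] [ 1.40235673 -0.46775158 -2.42822846]
s10 435 [ 0.565 -0.154  0.056] [ 0.613 -0.097  0.107]
0.015 -0.021 0.026 ztop 0.105
0.025 -0.024 0.026 ztop 0.105
0.035 -0.024 0.029 ztop 0.105
0.045 -0.024 0.028 ztop 0.105
0.055 -0.021 0.026 ztop 0.102
t10 308 [ 0.565 -0.157  0.057] [ 0.612 -0.1    0.106]
0.015 -0.024 0.023 ztop 0.102
0.025 -0.026 0.025 ztop 0.104
0.035 -0.027 0.025 ztop 0.103
0.045 -0.027 0.026 ztop 0.103
0.055 -0.02 0.023 ztop 0.101
```

View pics/s10c.png

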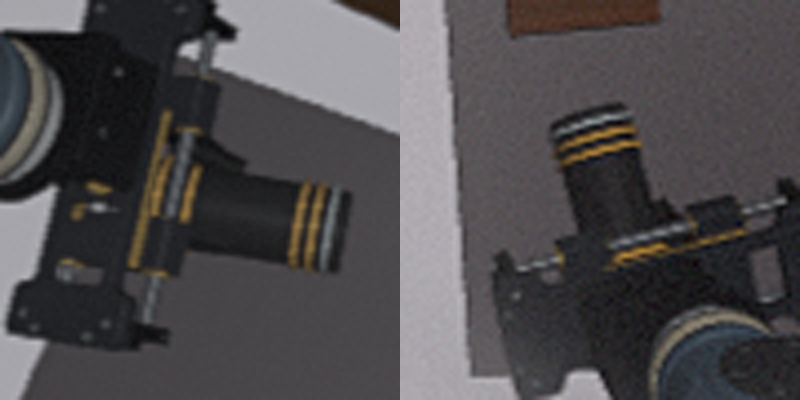

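```bash
python3 - <<'E'
from h import *
L=pose((.550,-.138),15.8,-.005,.296)
print(delta(L)); print(delta(pose((.614-.17,.133),0,-.005,.296),L),delta(pose((.614-.17,.133),0,-.005,.296)))
E
```

```text
[0.09, -3.67, -7.75, -0.02, -0.07, -0.01]
[-11.55, 1.03, -0.48, -0.0, 6.68, 14.32] [-11.46, -2.64, -8.24, -0.03, 6.61, 14.3]
```

Request:
{"fn": "carry_out", "kwargs": {"deltas": [[1, 0, -0.5, -1, 0, 0, 0], [1, 0, -1.2, -2.5, 0, 0, 0], [1, 0, -1.9, -4, 0, 0, 0], [1, 0, -2.6, -5.6, 0, 0, 0], [1, 0, -3.3, -7, 0, 0, 0], [1, -0.5, -3.6, -7.7, 0, 0.3, 0.7], [1, -2, -3.5, -7.8, 0, 1, 2.2], [1, -4, -3.3, -7.9, 0, 2.2, 5]]}}

```text
time: 14.95
position: [0.5166, -0.0427, 0.2779]
tool_rot: [0.748, -0.628, 0.139, -0.167]
ft_force: [1.2, 1.2, -1.0]
grip_width: 0.0393
```

```bash
python3 - <<'E'
from h import *
o=get_obs();print(o['grip_width'],o['q'].round(2),o['position'])
print(delta(pose((.614-.17,.133),0,-.005,.296)))
E
```

```text
0.039327393010364496 [-0.47  0.11  1.92  0.37  0.79  0.7 ] [ 0.51656877 -0.0427176   0.2779417 ]
[-7.41, 1.37, -0.66, -0.04, 4.35, 9.02]
```

Request:
{"fn": "carry_out", "kwargs": {"deltas": [[1, -1.7, 0.3, -0.1, 0, 1, 2], [1, -3.4, 0.6, -0.3, 0, 2, 4], [1, -5, 0.9, -0.4, 0, 3, 6], [1, -6.4, 1.2, -0.5, 0, 3.8, 7.8], [1, -7.4, 1.37, -0.66, 0, 4.35, 9], [1, -7.4, 1.37, -0.66, 0, 4.35, 9], [1, -7.4, 1.37, -0.66, 0, 4.35, 9]]}}

```text
time: 15.65
position: [0.4441, 0.1341, 0.2774]
tool_rot: [0.693, -0.688, 0.151, -0.152]
ft_force: [0.2, -0.2, -2.8]
grip_width: 0.0393
```

```bash
python3 - <<'E'
from h import *
o=get_obs();print(o['grip_width'],o['q'].round(2),o['position'])
def P(cx,bot): return pose((.614+cx,.133),0,-.005,bot+.0258)
for cx,b in((-.17,.16),(-.14,.135),(-.055,.12),(-.01,.012)): print(cx,b,delta(P(cx,b)),P(cx,b)[0].round(3))
save('side','s11');save('top','t11')
D=np.load('t11.npz');d0=np.load('top0.npz')
for n in('t11','s11'):
    D=np.load(n+'.npz');P_=D['p'];m=(D['d']>0)&(abs(P_[...,1]-.133)<.04)&(P_[...,0]>.47)&(P_[...,0]<.53)&(P_[...,2]>.26)&(P_[...,2]<.36)
    q=P_[m];print(n,len(q),q.min(0).round(3),q.max(0).round(3))
    for x in(.475,.485,.495): print(x,np.percentile(q[abs(q[:,0]-x)<.005][:,2],95).round(4))
E
```

```text
0.03929198853151385 [ 0.07  0.03  2.02 -0.05  0.67  1.66] [0.44408174 0.13414577 0.27736769]
-0.17 0.16 [0.04, 1.72, 4.0, 0.22, 0.14, 0.43] [0.447 0.133 0.169]
-0.14 0.135 [0.05, 1.05, 5.41, 0.22, 0.14, 0.43] [0.477 0.133 0.144]
-0.055 0.12 [0.08, -1.79, 7.38, 0.22, 0.14, 0.43] [0.562 0.133 0.129]
-0.01 0.012 [0.09, -1.61, 12.06, 0.22, 0.14, 0.43] [0.607 0.133 0.021]
t11 355 [0.47  0.104 0.269] [0.505 0.155 0.317]
0.475 0.3144
0.485 0.3135
0.495 0.3131
s11 554 [0.47  0.108 0.261] [0.504 0.16  0.316]
0.475 0.3148
0.485 0.3137
0.495 0.3126
```

View pics/s11.png

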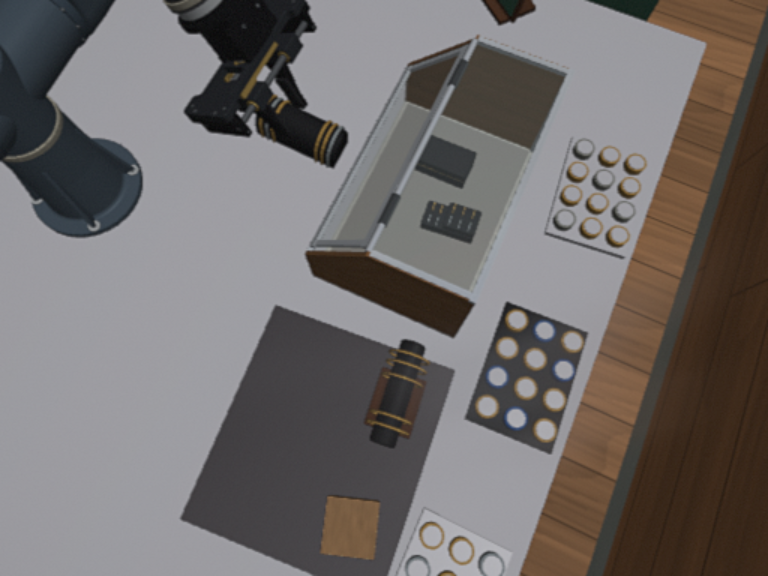

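View pics/t11.png

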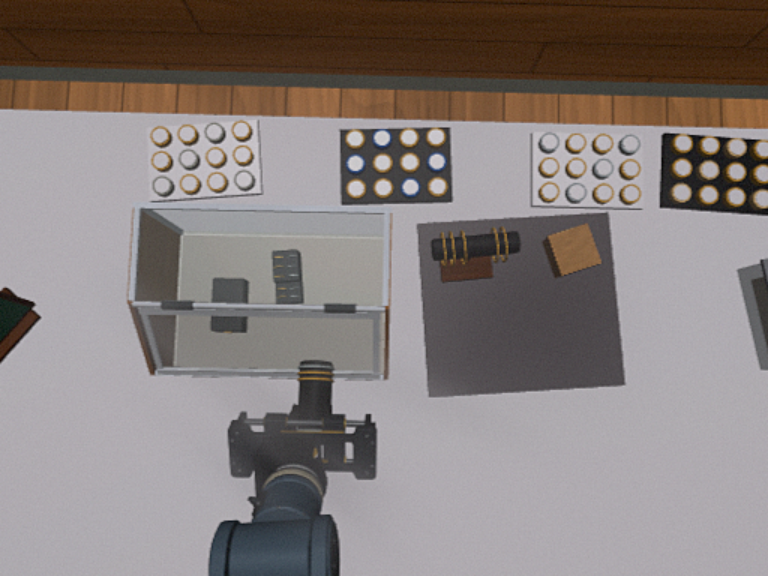

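Request:
{"fn": "carry_out", "kwargs": {"deltas": [[1, 0, 0.5, 1, 0.2, 0, 0.4], [1, 0, 1.1, 2.5, 0.2, 0, 0.4], [1, 0.04, 1.72, 4, 0.2, 0, 0.4], [1, 0.04, 1.72, 4, 0.2, 0, 0.4], [1, 0.05, 1.4, 4.7, 0.2, 0, 0.4], [1, 0.05, 1.05, 5.4, 0.2, 0, 0.4], [1, 0.05, 0.45, 5.83, 0.2, 0, 0.4], [1, 0.05, -0.15, 6.25, 0.2, 0, 0.4]]}}

```text
time: 16.55
position: [0.5152, 0.1308, 0.1398]
tool_rot: [-0.689, 0.692, -0.153, 0.154]
ft_force: [-3.5, -0.3, -2.2]
grip_width: 0.0375
```

```bash
python3 - <<'E'
from h import *
o=get_obs();print(o['grip_width'],o['q'].round(2),o['moment'])
def P(cx,bot): return pose((.614+cx,.133),0,-.005,bot+.0258)
for cx,b in((-.055,.12),(-.01,.012)): print(cx,b,delta(P(cx,b)),P(cx,b)[0].round(3))
save('side','s12')
E
```

```text
0.037500354161343584 [ 0.05  0.38  2.07 -0.09  0.25  1.71] [-0.18350063  1.17869494 -0.1137668 ]
-0.055 0.12 [-0.09, -1.51, 1.2, -0.1, -0.02, -0.24] [0.562 0.133 0.129]
-0.01 0.012 [-0.09, -1.3, 5.88, -0.1, -0.02, -0.24] [0.607 0.133 0.021]
```

View pics/s12.png

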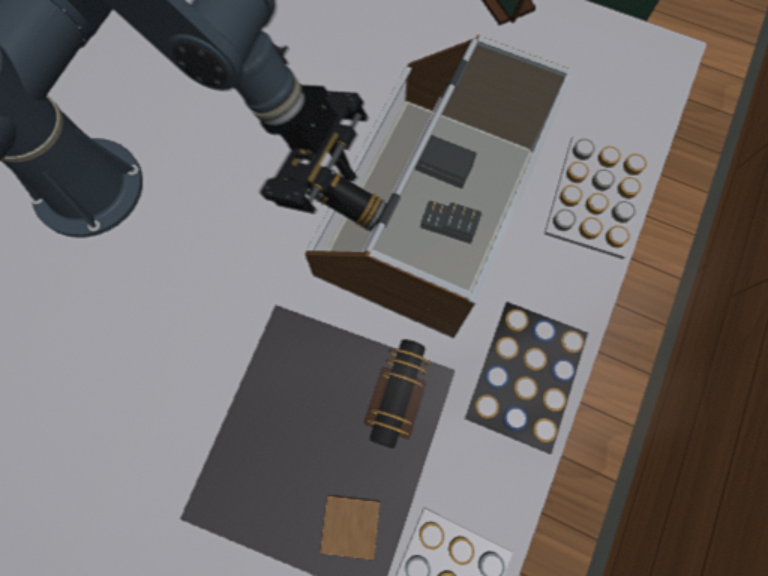

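```bash
cat > kin.py <<'E'
from h import *
from scipy.optimize import least_squares
data=[([-1.508,.5274,1.4327],[.149,-.607,.1924],[.7869,-.617,0,0]),
([-1.09,.55,1.76],[.4788,-.3875,.1259],[.745,-.631,.141,-.165]),
([-.95,.58,1.73],[.5419,-.3444,.1127],[.745,-.631,.14,-.165]),
([-.94,.35,1.56],[.5453,-.3471,.2887],[.745,-.63,.147,-.164]),
([-.3,.06,1.97],[.4938,.0174,.2796],[.714,-.667,.143,-.157]),
([.57,.23,1.75],[.4579,.3369,.2824],[.693,-.688,.154,-.153]),
([.48,.49,1.82],[.523,.3226,.1422],[-.688,.693,-.155,.153]),
([.42,.75,1.71],[.6071,.3294,.0261],[.691,-.689,.154,-.155]),
([-.65,.7,2.02],[.5512,-.1362,.0146],[.778,-.589,.131,-.172]),
([.05,.38,2.07],[.5152,.1308,.1398],[-.689,.692,-.153,.154])]
def W(pr,q):
    r0,h,a,b,c,e=pr;s=q[1]+q[2]
    r=r0+a*np.sin(q[1])+b*np.sin(s)+e*np.cos(s);z=h+a*np.cos(q[1])+b*np.cos(s)-e*np.sin(s)
    return np.array([r*np.cos(q[0]),r*np.sin(q[0]),z])
res=lambda pr:np.concatenate([W(pr,q)+pr[4]*R.from_quat(t).as_matrix()[:,2]-p for q,p,t in data])
f=least_squares(res,[0,.3,.4,.4,.25,0]);pr=f.x
if __name__=='__main__':
    print(pr.round(3),abs(f.fun).max().round(4))
    for name,T in [(n,pose((.614+cx,.133),0,-.005,b+.0258,th)) for n,cx,b,th in[('in',-.055,.12,25),('mid',-.03,.06,25),('fin',-.01,.012,25),('fin',-.01,.01,30),('mid30',-.03,.06,30),('fin',-.01,.012,35),('ls',.547,0,0)] if n!='ls']:
        w=T[0]-pr[4]*T[1][:,2]
        g=least_squares(lambda q:W(pr,q)-w,[np.arctan2(w[1],w[0]),.6,1.9]);q=g.x
        s=q[1]+q[2];fa=np.array([np.sin(s)*np.cos(q[0]),np.sin(s)*np.sin(q[0]),np.cos(s)])
        print(name,q.round(3),'res',abs(g.fun).max().round(4),'angle forearm/tool',np.arccos(fa@T[1][:,2]).round(3))
E
python3 kin.py
```

```text
[-0.06   0.395  0.658  0.42   0.475  0.163] 0.117
in [0.353 0.464 1.965] res 0.0 angle forearm/tool 0.333
mid [0.331 0.598 1.952] res 0.0 angle forearm/tool 0.223
fin [0.316 0.703 1.928] res 0.0 angle forearm/tool 0.162
fin [0.344 0.74  2.006] res 0.0 angle forearm/tool 0.197
mid30 [0.362 0.626 2.032] res 0.0 angle forearm/tool 0.178
fin [0.375 0.786 2.078] res 0.0 angle forearm/tool 0.365
```

```bash
cat > kin.py <<'E'
from h import *
from scipy.optimize import least_squares
data=[([-1.508,.5274,1.4327,0,1.181,-.178],[.149,-.607,.1924],[.7869,-.617,0,0]),
([-1.09,.55,1.76,.6,.79,-.1],[.4788,-.3875,.1259],[.745,-.631,.141,-.165]),
([-.95,.58,1.73,.61,.72,.01],[.5419,-.3444,.1127],[.745,-.631,.14,-.165]),
([-.94,.35,1.56,.45,1.06,.27],[.5453,-.3471,.2887],[.745,-.63,.147,-.164]),
([-.3,.06,1.97,.24,.72,1.05],[.4938,.0174,.2796],[.714,-.667,.143,-.157]),
([.57,.23,1.75,-.32,.81,2.32],[.4579,.3369,.2824],[.693,-.688,.154,-.153]),
([.48,.49,1.82,-.45,.48,2.42],[.523,.3226,.1422],[-.688,.693,-.155,.153]),
([.42,.75,1.71,-.57,.32,2.5],[.6071,.3294,.0261],[.691,-.689,.154,-.155]),
([-.65,.7,2.02,1.19,.37,-.46],[.5512,-.1362,.0146],[.778,-.589,.131,-.172]),
([.07,.03,2.02,-.05,.67,1.66],[.4441,.1341,.2774],[.693,-.688,.151,-.152]),
([.05,.38,2.07,-.09,.25,1.71],[.5152,.1308,.1398],[-.689,.692,-.153,.154])]
E=lambda ax,a:R.from_euler(ax,a).as_matrix()
def fk(pr,q,sg=1):
    r0,h,a,b,c,e,d,ox=pr
    R1=E('z',q[0]);R2=R1@E('y',q[1]);R3=R2@E('y',q[2]);R4=R3@E('z',sg*q[3]);R5=R4@E('y',q[4]);R6=R5@E('z',q[5]+np.pi)
    p=R1@[r0,d,h]+R2@[0,0,a]+R3@[e,0,b]+R5@[ox,0,c]
    return p,R6
def fit(sg):
    res=lambda pr:np.concatenate([fk(pr,q,sg)[0]-p for q,p,t in data])
    f=least_squares(res,[0,.3,.4,.4,.25,0,0,0]);return f
f=fit(1);pr=f.x
def ik(T,q0):
    fn=lambda q:np.r_[fk(pr,q)[0]-T[0],R.from_matrix(fk(pr,q)[1].T@T[1]).as_rotvec()*.3]
    g=least_squares(fn,q0);return g.x,abs(g.fun).max()
if __name__=='__main__':
    for sg in(1,-1):
        f=fit(sg);print(sg,f.x.round(3),abs(f.fun).max().round(4),[round(np.degrees(np.linalg.norm(R.from_matrix(fk(f.x,q,sg)[1].T@R.from_quat(t).as_matrix()).as_rotvec())),1) for q,p,t in data])
    q=[.05,.38,2.07,-.09,.25,1.71]
    for th in(25,30,35):
      q=[.05,.38,2.07,-.09,.25,1.71]
      for cx,b in((-.055,.12),(-.03,.06),(-.01,.012)):
        q,e=ik(pose((.614+cx,.133),0,-.005,b+.0258,th),q);print(th,cx,q.round(2),e.round(4))
E
python3 kin.py
```

```text
1 [0.001 0.275 0.583 0.396 0.33  0.112 0.112 0.003] 0.0041 [np.float64(0.0), np.float64(0.6), np.float64(0.4), np.float64(0.3), np.float64(0.4), np.float64(0.4), np.float64(0.2), np.float64(0.2), np.float64(0.6), np.float64(0.7), np.float64(0.4)]
-1 [ 0.129 -0.154  0.321  0.255 -0.116 -0.086  0.123 -0.107] 0.0695 [np.float64(0.0), np.float64(68.7), np.float64(70.0), np.float64(51.7), np.float64(27.5), np.float64(36.9), np.float64(51.4), np.float64(65.4), np.float64(135.8), np.float64(5.3), np.float64(10.4)]
25 -0.055 [ 0.05  0.45  1.97 -0.08  0.28  1.69] 0.0
25 -0.03 [ 0.05  0.59  1.95 -0.13  0.16  1.74] 0.0
25 -0.01 [ 0.05  0.7   1.92 -0.24  0.08  1.85] 0.0
30 -0.055 [ 0.05  0.45  2.04 -0.21  0.13  1.82] 0.0
30 -0.03 [ 0.04  0.6   2.02  1.23 -0.02  0.38] 0.0
30 -0.01 [ 0.05  0.72  1.98  0.27 -0.09  1.34] 0.0
35 -0.055 [ 0.05  0.47  2.1   0.64 -0.05  0.97] 0.0
35 -0.03 [ 0.05  0.62  2.08  0.17 -0.17  1.44] 0.0
35 -0.01 [ 0.05  0.74  2.04  0.11 -0.25  1.5 ] 0.0
```

Request:
{"fn": "carry_out", "kwargs": {"deltas": [[1, 0, -0.5, 0.4, 0, 0, 0], [1, -0.05, -1.0, 0.8, 0, 0, 0], [1, -0.09, -1.5, 1.2, 0, 0, -0.2], [1, -0.09, -1.48, 1.9, 0, 0, -0.2], [1, -0.09, -1.44, 2.6, 0, 0, -0.2], [1, -0.09, -1.4, 3.4, 0, 0, -0.2], [1, -0.09, -1.36, 4.2, 0, 0, -0.2], [1, -0.09, -1.34, 4.8, 0, 0, -0.2]]}}

```text
time: 17.4
position: [0.5965, 0.1333, 0.0453]
tool_rot: [-0.69, 0.69, -0.154, 0.154]
ft_force: [-3.8, -0.9, 1.6]
grip_width: 0.0341
```

```bash
python3 - <<'E'
from h import *
o=get_obs();print(o['grip_width'],o['q'].round(2),o['ft_force'])
def P(cx,bot): return pose((.614+cx,.133),0,-.005,bot+.0258)
for cx,b in((-.01,.012),(-.01,.008)): print(cx,b,delta(P(cx,b)),P(cx,b)[0].round(3))
save('side','s13');save('top','t13')
a=np.load('s13.npz')['im'];b=np.load('t13.npz')['im']
cv2.imwrite('pics/s13c.png',np.hstack([cv2.resize(a[80:200,220:340,::-1],(400,400),interpolation=2),cv2.resize(b[140:260,160:280,::-1],(400,400),interpolation=2)]))
E
```

```text
0.0340955644408046 [ 0.05  0.65  1.95 -0.2   0.11  1.81] [-3.8033723  -0.85138604  1.57623218]
-0.01 0.012 [0.01, 0.04, 1.07, -0.18, -0.02, -0.01] [0.607 0.133 0.021]
-0.01 0.008 [0.01, 0.11, 1.22, -0.18, -0.02, -0.01] [0.607 0.133 0.017]
```

View pics/s13c.png

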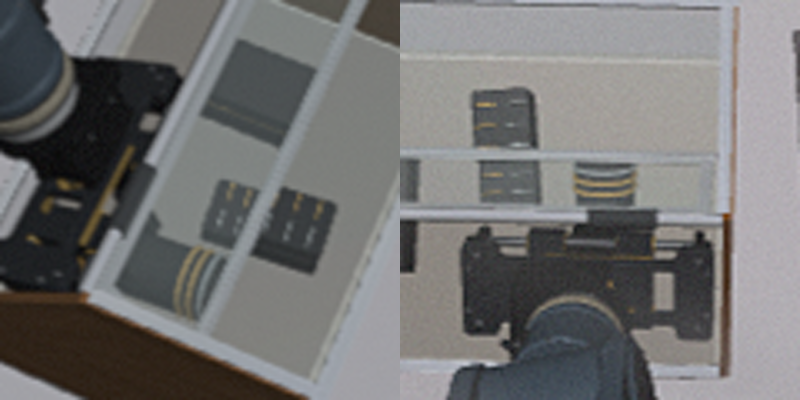

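```bash
cat >> h.py <<'E'
def proj(n,X):
    i=camera_info(n);K=np.array(i['mtx']);Rm=R.from_quat(i['rotation']).as_matrix();o=np.array(i['origin'])
    c=(np.atleast_2d(X)-o)@Rm;return (c@K.T)[:,:2]/c[:,2:]
E
python3 - <<'E'
from h import *
o=get_obs();Rm=R.from_quat(o['tool_rot']).as_matrix();g=o['position']-.019*Rm[:,2]
print('g',g)
cx=g[0]+.005; b=g[2]-.0258; print('exp centre',cx-.614,'bottom',b)
# D section outline at ends
t=np.linspace(0,np.pi,9)
sec=[(-.0235,0),(-.0235,.0235)]+[(-.0235*np.cos(a),.0235+.0235*np.sin(a)) for a in t]+[(.0235,.0235),(.0235,0)]
out=[]
for n,f,(r0,r1,c0,c1),dy in(('side','s13',(80,200,220,340),.002),('top','t13',(140,260,160,280),-.002)):
    im=cv2.resize(np.load(f+'.npz')['im'][r0:r1,c0:c1,::-1],(400,400),interpolation=2).copy()
    for X in(cx+.06,):
        p=proj(n,[(X,g[1]+y+dy,b+z) for y,z in sec]);p=(p-[c0,r0])*400/120
        cv2.polylines(im,[p.astype(np.int32)],True,(0,0,255),1)
    out.append(im)
cv2.imwrite('pics/ov13.png',cv2.resize(np.hstack(out),None,fx=1,fy=1))
E
```

```text
g [0.59036892 0.13349786 0.06271044]
exp centre -0.01863107909001649 bottom 0.03691044456836309
```

View pics/ov13.png

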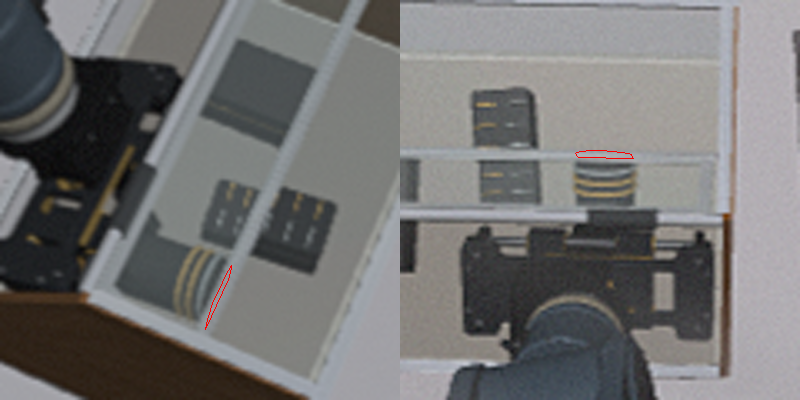

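Request:
{"fn": "carry_out", "kwargs": {"deltas": [[1, 0, 0.05, 0.3, 0, 0, 0], [1, 0, 0.08, 0.6, 0, 0, 0], [1, 0, 0.08, 0.75, 0, 0, 0], [1, 0, 0.08, 0.85, 0, 0, 0]]}}

```text
time: 17.9
position: [0.6049, 0.1343, 0.0302]
tool_rot: [0.69, -0.689, 0.157, -0.157]
ft_force: [-21.2, -4.5, 49.4]
grip_width: 0.0007
```

```bash
cat > ov.py <<'E'
from h import *
import sys
t=sys.argv[1]
o=get_obs();Rm=R.from_quat(o['tool_rot']).as_matrix();g=o['position']-.019*Rm[:,2]
print('w',o['grip_width'],'q',o['q'].round(2),'F',o['ft_force'].round(1),'M',o['moment'].round(2))
cx=g[0]+.005; b=g[2]-.0258; print('exp centre',(cx-.614).round(4),'bottom',b.round(4),'y',g[1].round(4))
save('side','s'+t);save('top','t'+t)
a=np.linspace(0,np.pi,9)
sec=[(-.0235,0),(-.0235,.0235)]+[(-.0235*np.cos(k),.0235+.0235*np.sin(k)) for k in a]+[(.0235,.0235),(.0235,0)]
out=[]
for n,f,(r0,r1,c0,c1),dy in(('side','s'+t,(80,200,220,340),.002),('top','t'+t,(140,260,160,280),-.002)):
    im=cv2.resize(np.load(f+'.npz')['im'][r0:r1,c0:c1,::-1],(400,400),interpolation=2).copy()
    p=proj(n,[(cx+.06,g[1]+y+dy,b+z) for y,z in sec]);p=(p-[c0,r0])*400/120
    cv2.polylines(im,[p.astype(np.int32)],True,(0,0,255),1)
    out.append(im)
cv2.imwrite('pics/ov%s.png'%t,np.hstack(out))
E
python3 ov.py 14
```

```text
w 0.0006876146385656336 q [ 0.05  0.68  1.94 -0.29  0.07  1.91] F [-21.2  -4.5  49.4] M [-0.73  0.3  -0.33]
exp centre -0.0123 bottom 0.0215 y 0.1343
```

View pics/ov14.png

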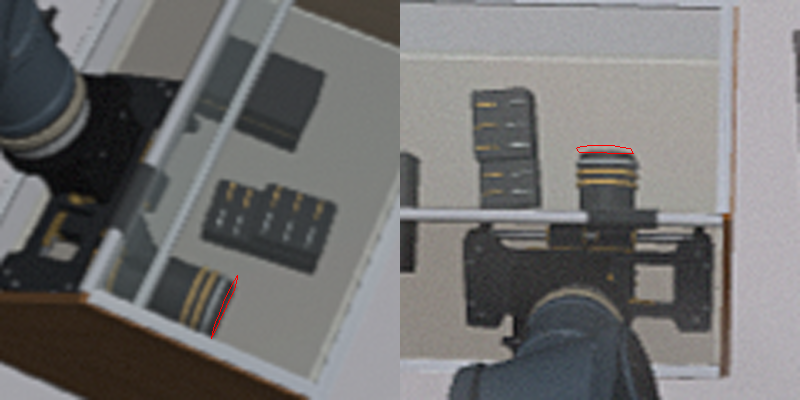

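Request:
{"fn": "carry_out", "kwargs": {"deltas": [[1, 0, 0, -0.5, 0, 0, 0], [1, 0, 0, -1, 0, 0, 0], [1, 0, 0, -1.4, 0, 0, 0]]}}

```text
time: 18.3
position: [0.5882, 0.1343, 0.0578]
tool_rot: [0.69, -0.69, 0.154, -0.155]
ft_force: [-0.9, 0.6, -0.5]
grip_width: 0.0005
```

```bash
python3 ov.py 15
```

```text
w 0.0005143482409102911 q [ 0.05  0.62  1.96 -0.18  0.12  1.79] F [-0.9  0.6 -0.5] M [0.01 0.66 0.04]
exp centre -0.0289 bottom 0.0492 y 0.1342
```

View pics/ov15.png

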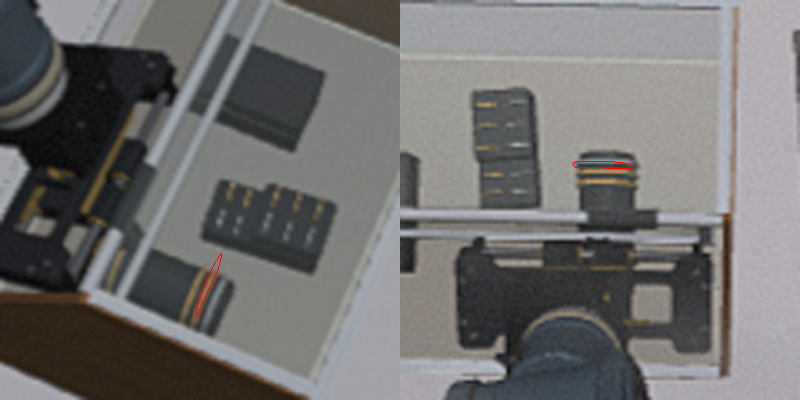

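View pics/s15.png

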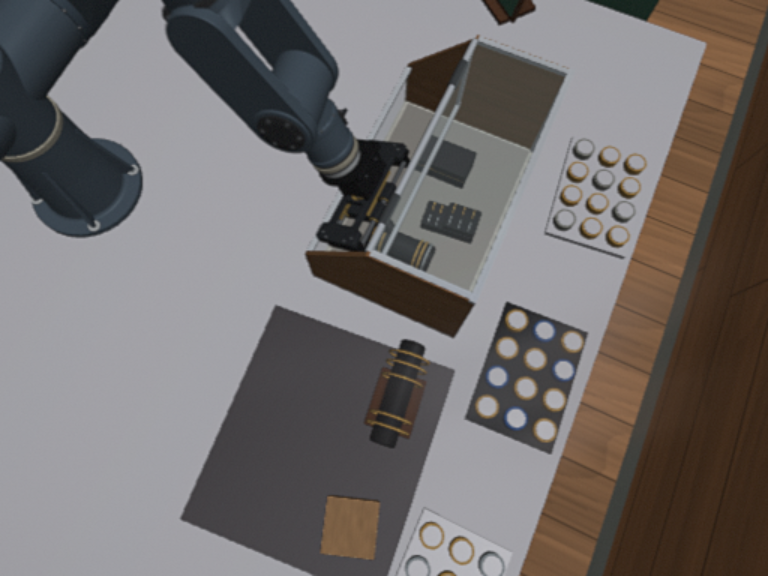

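```bash
cat >> h.py <<'E'
def ray(n,u,v,z):
    i=camera_info(n);K=np.array(i['mtx']);Rm=R.from_quat(i['rotation']).as_matrix();o=np.array(i['origin'])
    d=Rm@np.array([(u-K[0,2])/K[0,0],(v-K[1,2])/K[1,1],1]);return (o+d*(z-o[2])/d[2]).round(4)
E
python3 - <<'E'
from h import *
for z in(.052,.03): print(ray('top',222.4,185.6,z))
a=np.load('s15.npz')['im'];b=np.load('t15.npz')['im']
cv2.imwrite('pics/z15.png',np.hstack([cv2.resize(a[135:190,240:295,::-1],(400,400),interpolation=2),cv2.resize(b[175:230,195:250,::-1],(400,400),interpolation=2)]))
E
```

```text
[0.6584 0.1285 0.052 ]
[0.6612 0.1304 0.03  ]
```

View pics/z15.png

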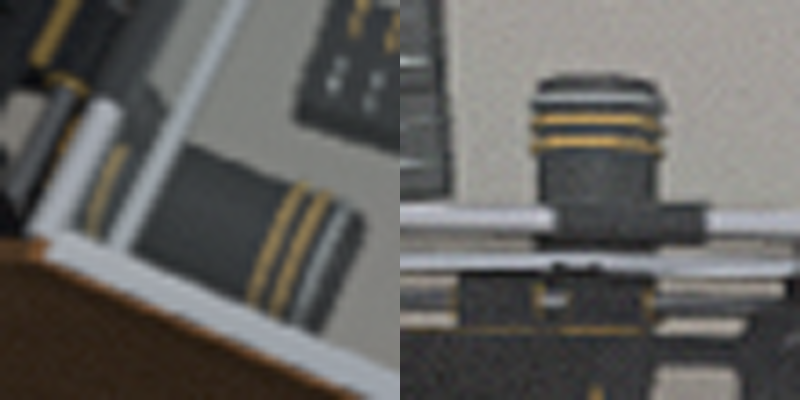

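Request:
{"fn": "carry_out", "kwargs": {"deltas": [[1, 0, 0, -0.8, 0, 0, 0], [1, 0, 0, -2.0, 0, 0, 0], [1, 0, 0, -3.2, 0, 0, 0], [1, 0, 0.4, -4.4, 0, 0, 0], [1, 0, 1.0, -5.4, 0, 0, 0], [1, 0, 1.7, -6.6, 0, 0, 0], [1, 0, 2.2, -7.8, 0, 0, 0], [1, 0, 2.6, -9, 0, 0, 0]]}}

```text
time: 19.2
position: [0.4337, 0.134, 0.2332]
tool_rot: [0.69, -0.69, 0.155, -0.155]
ft_force: [0.9, 1.2, 1.0]
grip_width: 0.0005
```

Request:
{"fn": "carry_out", "kwargs": {"deltas": [[1, 0, 0.5, -1, 0, 0, 0], [1, 0, 0.5, -1.2, 0, 0, 0], [1, 0, 0.5, -1.2, 0, 0, 0], [1, 0, 0.5, -1.2, 0, 0, 0]]}}

```text
time: 19.6
position: [0.4114, 0.134, 0.2541]
tool_rot: [0.69, -0.69, 0.155, -0.155]
ft_force: [0.2, -0.6, -0.2]
grip_width: 0.0005
```

```bash
python3 ov.py 16;python3 - <<'E'
from h import *
a=np.load('s16.npz')['im'];b=np.load('t16.npz')['im']
cv2.imwrite('pics/z16.png',np.hstack([cv2.resize(a[115:185,230:300,::-1],(400,400),interpolation=2),cv2.resize(b[170:240,180:250,::-1],(400,400),interpolation=2)]))
for n,s in(('s16','side0'),('t16','top0')):
    D=np.load(n+'.npz')
    for m,f in((n,D),(s,np.load(s+'.npz'))):
        P=f['p'];k=(P[...,1]>.1)&(P[...,1]<.4)&(P[...,0]>.5)&(P[...,0]<.57)&(P[...,2]>.1)
        q=P[k];A=np.c_[q[:,0],np.ones(len(q))];print(m,len(q),np.linalg.lstsq(A,q[:,2],rcond=None)[0].round(3))
E
```

```text
w 0.0005435405984324731 q [ 0.08  0.01  2.12 -0.06  0.57  1.7 ] F [ 0.2 -0.6 -0.2] M [ 0.04  0.25 -0.03]
exp centre -0.2057 bottom 0.2454 y 0.134
s16 2315 [ 0.995 -0.359]
side0 2322 [ 0.995 -0.359]
t16 3426 [ 0.993 -0.36 ]
top0 3428 [ 0.994 -0.36 ]
```

View pics/z16.png

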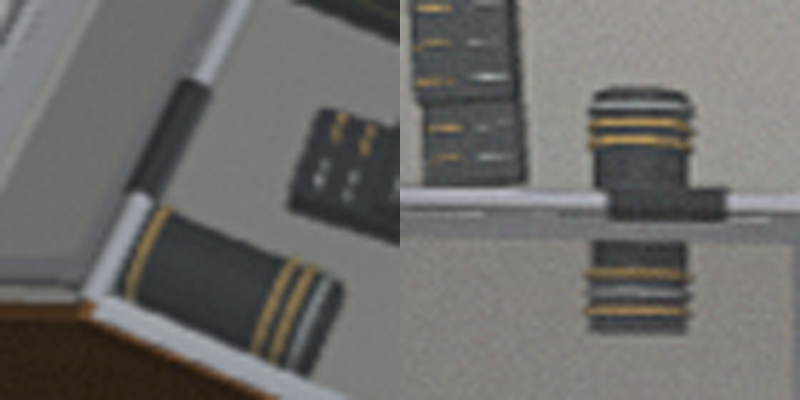

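View pics/t16.png

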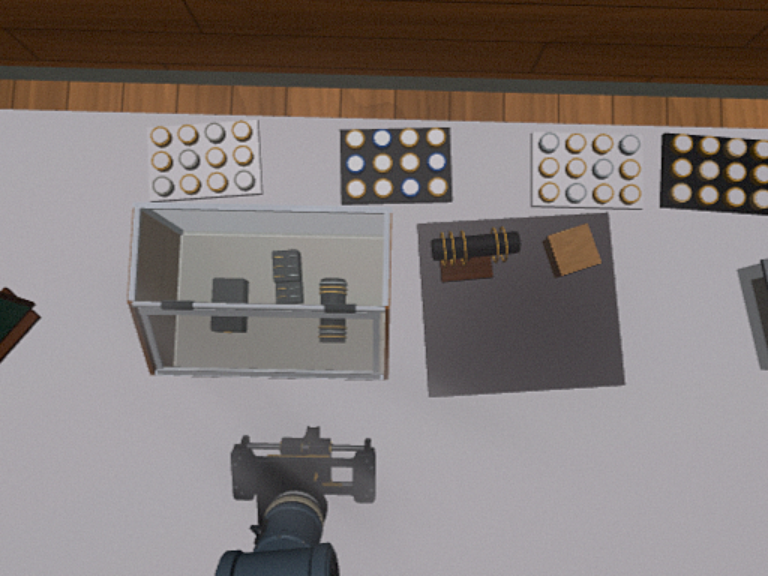

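```bash
python3 - <<'E'
from h import *
for z in(.053,.035): 
    a=ray('top',180+242*.175,185.6,z);b=ray('top',180+237*.175,170+330*.175,z);print(z,a,b,(a+b)/2,'len',np.linalg.norm(a-b))
def cl(n,f):
    return np.load(f+'.npz')['im'].astype(int)
# ring block change between start and now
for s,e,(r0,r1,c0,c1) in(('side0','s16',(128,165,275,325)),('top0','t16',(160,206,178,204))):
    A=cl(0,s)[r0:r1,c0:c1].astype(np.float32).mean(2);B=cl(0,e)[r0:r1,c0:c1].astype(np.float32).mean(2)
    print(cv2.phaseCorrelate(A,B))
# side: overlay predicted D at centre -0.012
im=cl(0,'s16')[115:185,230:300,::-1].astype(np.uint8);im=cv2.resize(im,(560,560),interpolation=2)
t=np.linspace(0,np.pi,9);sec=[(-.0235,0),(-.0235,.0235)]+[(-.0235*np.cos(k),.0235+.0235*np.sin(k)) for k in t]+[(.0235,.0235),(.0235,0)]
for X in(.614-.012+.06,.614-.012-.06):
    p=(proj('side',[(X,.132+y+.002,.008+z) for y,z in sec])-[230,115])*8
    cv2.polylines(im,[p.astype(np.int32)],True,(0,0,255),1)
cv2.imwrite('pics/ov17.png',im)
E
```

```text
0.053 [0.6583 0.1285 0.053 ] [0.5398 0.1271 0.053 ] [0.59905 0.1278  0.053  ] len 0.1185082697536337
0.035 [0.6606 0.1301 0.035 ] [0.5403 0.1286 0.035 ] [0.60045 0.12935 0.035  ] len 0.12030935125749782
((-0.0934520517585753, 0.023661573295921556), 0.794506447315216)
((0.39906749056877366, -0.019815058071536384), 1.02115576815458)
```

View pics/ov17.png

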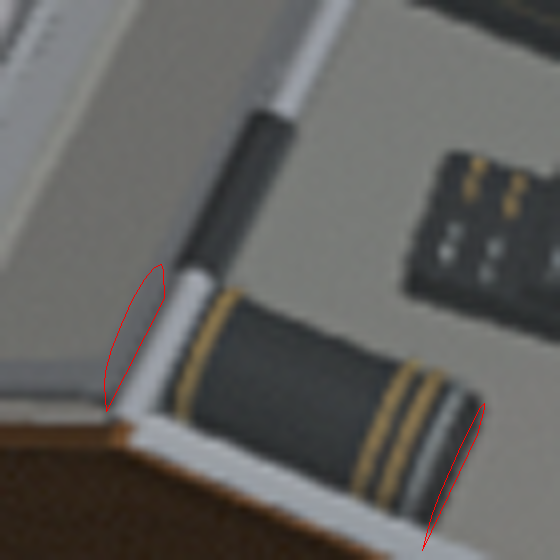

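```bash
python3 -c "
from rig import *
print(hand_in())"
```

```text
the job is handed in; nothing more can be done
None
```

Both pieces are in the showcase and the job is handed in, but the bangle roll slipped out of the jaws while I was setting it down. I can't tell from here whether that slip counts as a drop.

- **Gift box:** It went in first, to the left (+y) of the ring block. I set it down, let go, and the flap shut behind it.
- **Bangle roll:** It went in to the right (-y).
  - **Slip:** It crept in the grip on the way down and came free in the last 15–30 mm or so. The closed fingertips then pressed on its top with about 50 N until I backed off. I did not measure its speed during the slip.
  - **Final position:** It lies flat and front to back, with its middle at showcase x of about -0.014. That is about 10 mm inside the -0.025 limit.
- **Last checks:** These came from pictures and depth at about 19.6 s.
  - The flap plane matches the start, so it is shut.
  - The ring block moved about 1 mm or less.
  - The stand and carton look unmoved by eye, not measured.
  - The arm was clear in free air.
- **Camera disagreement:** The two cameras differed by up to about 4 mm in y throughout, so I used the average.

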